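# Swing a crosswise stack-and-nest bin round onto its stacking ledges

### The job

Two stack-and-nest parts bins: the upper one has been left lying crosswise on the rim of the lower one. Take the tall lens post out of the end of the lower bin and stand it upright on the table top, clear of the bins. Without lifting the upper bin off or moving the lower one away, swing the upper bin on round until its low front is at the opposite end from the lower bin's low front and it drops level onto the four ledges inside the lower bin (the other way round it would nest down on the filter box); leave the other things on the table where they are.

Things in the scene. Friction and masses are not known exactly. Their poses are not given: they have to be found in the camera images.
- lower: lower of two identical grey plastic parts bins, standing on the table, about 0.75 kg. Origin: centre of its underside; x along its length, y across, z up. Rim 190 x 116 mm (194 x 119 over the lip), 60 mm high, underside flat and 170 x 96 mm (edges bevelled 2 mm); walls 3 mm thick, leaning out 1 mm in 6; floor 3 mm. A filter box 52 x 70 x 18 mm lies in it.
- lower_ledges (a point): middle of the lower bin, 50 mm above its underside, level with its 4 ledges: flat tops of hollow columns at the long walls, at x = -62 and 62 on the +y wall, -28 and 28 on the -y wall; each 21 mm along x (38 at the floor) and reaching 17 mm in from the wall. The mouth, 184 x 110 mm at the rim, leaves a bin's underside 7 mm all round; 5 mm once down on the ledges.
- lower_front (a point): middle of the top edge of the lower bin's low front wall, 90 mm from the bin's middle along its -x, 30 mm above its underside. The front wall is cut down over a gap 48 mm wide (72 at the rim) and has a label slot; the other three walls are full height.
- upper: upper bin, same shape and axes, empty, about 0.3 kg. At the start it lies flat on the lower bin's rim, 60 mm above its underside, roughly crosswise (its +x is the lower's x turned about +75 to +105 deg about z) and 30 mm off centre, away from the lens post. Turned end for end to the lower and centred, it drops 10 mm onto the ledges; turned the same way as the lower it nests, 20 mm up.
- upper_front (a point): middle of the top edge of the upper bin's low front wall, as on the lower bin. The upper bin slides on the rim at a push of 1 to 3 N. It can be spun without grasping: fingers opened wide along its length, put down inside at its middle and turned about the vertical, press on both long walls or columns after some 30 deg and carry it round.
- lens_post: black lens ring on a plain metal post, 130 mm tall, 0.25 kg, standing on the floor of the lower bin near its high back end (+x) and up in the way of the upper bin. Origin at its bottom, z up. Post 32 mm thick, its axis 4 mm from the origin along +y; grip it 60 to 90 mm above the bottom. The ring above (94 to 130 mm) is 36 mm wide along y, same axis, and 12 mm thick along x.
- pot: bystander: white pot with a red screw lid, 54 mm across, 56 mm high; origin under its middle. A monitor on a low foot stands behind the bins and a tall sample chamber to their left; both are fixed
- caliper: bystander: vernier caliper lying flat, 190 x 64 x 16 mm, long along its y; origin under its middle. The table top between it and the bins, about x = 0.53, y = -0.47 m from the robot's base, is free
There are look-alikes about, which are no part of the job. There is more than one size of the lens_post; the job needs the largest.

How it is judged (in metres and radians):
At the end, for the whole second after the job is handed in: Upper bin level on the ledges: underside 45-55 mm above the lower bin's, within 10 mm of centred and 6 deg of in line, its low front at the lower bin's back; lower bin flat on the table; lens post upright (6 deg) on the table top, outside the bins' outline; all at rest (z of upper in the frame of lower between 0.045 and 0.055 m and x of upper in the frame of lower between -0.01 and 0.01 m and y of upper in the frame of lower between -0.01 and 0.01 m and x of upper_front in the frame of lower above 0.06 m and angle between the x axis of upper and the x axis of lower, either way round below 0.1 rad and angle between the z axis of upper and the z axis of lower, either way round below 0.04 rad and angle between lower's own z axis and vertical below 0.05 rad and height (world z) of each of lower, lens_post below 0.01 m and linear speed of each of upper, lens_post below 0.02 m/s and angular speed of upper below 0.1 rad/s and angle between lens_post's own z axis and vertical below 0.1 rad and height (world z) of lens_post above -0.006 m and (x of lens_post in the frame of lower above 0.11 m or x of lens_post in the frame of lower below -0.11 m or y of lens_post in the frame of lower above 0.075 m or y of lens_post in the frame of lower below -0.075 m)); the robot touches nothing.
It fails at once if the upper bin is lifted off the lower one (more than 30 mm above its rim) (z of upper in the frame of lower above 0.09 m).
It fails at once if the upper bin falls off the lower one (z of upper in the frame of lower below 0 m).
It fails at once if the lower bin is moved more than 40 mm (distance of lower from where it was at the start of the episode above 0.04 m).
It fails at once if the lens post is tipped over (angle between lens_post's own z axis and vertical above 0.6 rad).
It fails at once if the pot or caliper is moved more than 30 mm (distance of any of pot, caliper from where it was at the start of the episode above 0.03 m).
It also fails if it takes over 58 s, if anything falls off the work surface, if the arm or the gripper's body presses on something with over 40 N, if the wrist force passes 120 N, or if a joint passes its speed limit or range.

### The arm

A 6-joint arm with a two-finger parallel gripper is mounted at the origin on a cart in front of the work surface, level with it; the furniture and walls round the work are solid. World frame = base frame: x ahead of the robot, y to its left, z up, the work surface at z = 0. Lengths are in mm, angles in rad, forces in N, time in s.
With the tool pointing down it reaches from about 350 to 875 mm from the base axis. Payload 4.2 kg.
Tool frame: the origin (TCP) lies between the finger pads; the fingertips stand 25 mm ahead of it and the grasp point (between the pads) lies 6 mm ahead of it; z points along the fingers, y is the line along which they close (so a half turn about z gives the same grasp; the last joint's range is limited). The gripper opens to 85 mm and grips with 20 to 120 N. Pads are 22 mm wide; open, the fingers measure 114 mm over their backs; the gripper's body (76 mm by 85 mm) begins 54 mm behind the grasp point. The pads swing forward as they close: fully open they stand 13 mm farther back than shut.
Start: joints at [-0.974, 0.385, 0.008, 0, -1.194, -0.259], TCP at [207.147, -589.652, 256.312] pointing down, gripper open.
Joint ranges: [-3.14, 3.14], [-1.21, 2.06], [-1.07, 1.41], [-3.16, 2.05], [-2.99, -0.16], [-3.1, 3.1]. Speed limits (rad/s): [2.79, 2.79, 3.14, 3.14, 3.14, 3.14].

### API

Orientations are given as a unit quaternion [x, y, z, w].
In Python, from bench import read_state, imaging, workorder, nets gives the robot as it stands.
- The arm moves only by the tool apply_moves, never from a script. Its argument "rows" is a list of rows, each an object with "hand": the opening, from -1 (shut) to 1 (fully open); "delta_pos": the shift along the tool's x, y, z in mm, a list of three; "yaw": the turn about the tool's z in rad. A call has 1 to 12 rows; each row is the pose to reach, as a shift and turn from the pose commanded when the call began, along the tool's axes at that moment; what a row does not reach only later rows make up. A row lasts 1/12 s, in which the tool goes at most 41.7 mm and 7.16 degrees, less where a joint would pass 70% of its speed; a pose out of reach is approached as far as the arm can. A call with a gripper value outside its range is refused whole. The fingers move at their own pace and stop on an object; the grip force is fixed at half the most. Time passes only in rows, so rows that repeat a pose let the fingers close. It gives the time, the measured TCP pose, the force, the opening and the grip force at its end, in the units of the state.
- read_state(): the state, without advancing time (a new reading comes with each control period).
- imaging.get_image(name): name is "scene" or "top" or "wrist"; returns a dict with "pixels" (400x640x3 uint8, red, green, blue), "fx", "fy", "cx", "cy" (pixels), "dist" ([k1, k2, p1, p2, k3] as OpenCV has them; the pictures are not rectified), "xyz" and "rotation" of the camera in the world. Camera axes: x right, y down, z forward; pixel columns grow to the right and rows downward; lengths in mm; the calibration is good to about 2 mm. A picture is of the moment at which its call begins. There is no depth.
- workorder.job_done(): hands the job in; it is judged then, once.
Trained networks look in the newest picture that a camera, given by its name, has taken for a name from the list of things; names that differ only in an ending like _2 or _b are one class to them, and where a whole thing is asked for, a point or a joint stands for the part that bears it (a point fixed in the world has none). Each returns a list of dicts, best first, with "score" (0 to 1); they miss things now and then, are a little off and sometimes report something else, mostly with a low value. They report only what shows in the picture. A call takes as long as a camera call. They do not tell look-alikes from the thing itself.
- nets.find_in(camera, query): "location" ([row, column] in pixels, amid what is visible of it).
- nets.pinpoint(camera, query): "location" ([row, column] in pixels: a listed point, or the origin of a listed thing).
The state is a dict: "clock": time; "joints": joint angles; "joint_vel": joint speeds; "joint_efforts": joint torques, N m; "position": TCP position; "ee_rot": TCP orientation; "contact_force": force on the tool from outside, world axes, zero at the start; "wrist_torque": the same for the moment, N m; "gripper_width": finger opening in mm; "grasp_force": force on a finger pad.
Only numpy, scipy, OpenCV 4.12 (cv2) and the standard library are available. Lean on these libraries where they do the work, as an engineer would, in place of code of your own. Each camera call takes 0.05 s, during which the arm holds its last target. There are 200 camera calls.

## Working session

There is one attempt and no reset: what is moved stays moved. The work goes in short steps, Python scripts to look and compute and a tool call to move; the robot and the scene stay as the last step left them, time stands still between calls to the robot, and variables do not carry over. Pictures are saved under pics/ and viewed, at most 10 in all, crops included, and the job is handed in when it is done.

Besides the shell and the picture viewer there is one more tool, called after ">>>" by a JSON object that holds its "op" and its "data", one argument or row to a line. apply_moves: Moves the arm, as the interface text tells. Its arguments: {"type":"object","properties":{"rows":{"type":"array"}},"required":["rows"]}

```bash
mkdir -p pics; cat > h.py <<'E'
import numpy as np, cv2, json
from bench import read_state, imaging, workorder, nets
def cam(n):
    im=imaging.get_image(n)
    K=np.array([[im["fx"],0,im["cx"]],[0,im["fy"],im["cy"]],[0,0,1.]])
    return im,K,np.array(im["dist"],float),np.array(im["xyz"],float),np.array(im["rotation"],float)
def rotm(R):
    from scipy.spatial.transform import Rotation as Ro
    return R if R.shape==(3,3) else Ro.from_quat(R).as_matrix()
def ray(c,rc):
    im,K,d,p,R=c
    u=cv2.undistortPoints(np.array([[[rc[1],rc[0]]]],float),K,d)[0,0]
    v=rotm(R)@np.array([u[0],u[1],1]); return p,v/np.linalg.norm(v)
def atz(c,rc,z):
    p,v=ray(c,rc); return p+v*(z-p[2])/v[2]
def tri(rs):
    A=sum(np.eye(3)-np.outer(v,v) for p,v in rs); b=sum((np.eye(3)-np.outer(v,v))@p for p,v in rs)
    x=np.linalg.solve(A,b); return x,[np.linalg.norm((np.eye(3)-np.outer(v,v))@(x-p)) for p,v in rs]
def proj(c,X):
    im,K,d,p,R=c
    r=rotm(R).T; q,_=cv2.projectPoints(np.array(X,float).reshape(-1,1,3),cv2.Rodrigues(r)[0],-r@p,K,d)
    return q[:,0,::-1]
def save(c,n): cv2.imwrite(n,c[0]["pixels"][:,:,::-1])
E
python3 - <<'E'
from h import *
np.set_printoptions(precision=1,suppress=True)
cs={}
for n in ["scene","top","wrist"]:
    c=cam(n);cs[n]=c; print(n,c[3],np.round(c[4],3).tolist(),c[1][0,0]); save(c,f"pics/{n}0.png")
a=[cv2.imread(f"pics/{n}0.png") for n in ["scene","top"]]
for q in ["lower","lower_front","lower_ledges","upper","upper_front","lens_post","pot","caliper"]:
    for n in cs:
        print(q,n,[(np.round(d["location"]).tolist(),round(d["score"],2)) for d in nets.pinpoint(n,q)][:4])
print(read_state())
E
```

```text
scene [434.7 270.4 663.4] [-0.09, 0.912, -0.4, 0.033] 415.411457574338
top [ 317.  -292.7  991. ] [-0.668, 0.733, -0.094, 0.087] 449.188435576949
wrist [ 127.7 -617.3  373. ] [0.571, 0.804, 0.135, 0.094] 302.43958713130763
lower scene [([243.0, 326.0], 0.82)]
lower top [([223.0, 314.0], 0.71)]
lower wrist []
lower_front scene [([225.0, 330.0], 0.19)]
lower_front top []
lower_front wrist [([300.0, 304.0], 0.72)]
lower_ledges scene [([224.0, 329.0], 0.58)]
lower_ledges top [([221.0, 313.0], 0.85)]
lower_ledges wrist []
upper scene [([211.0, 326.0], 0.85)]
upper top [([211.0, 326.0], 0.8)]
upper wrist [([300.0, 304.0], 0.43)]
upper_front scene [([201.0, 280.0], 0.6)]
upper_front top [([169.0, 316.0], 0.83)]
upper_front wrist [([302.0, 307.0], 0.7)]
lens_post scene [([268.0, 332.0], 0.74)]
lens_post top [([237.0, 292.0], 0.65), ([229.0, 238.0], 0.6), ([262.0, 229.0], 0.58)]
lens_post wrist []
pot scene []
pot top [([173.0, 211.0], 0.82)]
pot wrist []
caliper scene [([178.0, 392.0], 0.77)]
caliper top [([264.0, 429.0], 0.75)]
caliper wrist [([297.0, 307.0], 0.74)]
{'clock': 1.35, 'joints': array([-1. ,  0.4,  0. ,  0. , -1.2, -0.3]), 'joint_vel': array([ 0.,  0.,  0.,  0., -0., -0.]), 'joint_efforts': array([ -0. , -39.2,  18.9,   4.2,  -0. ,  -0. ]), 'position': array([ 207.1, -589.6,  256.3]), 'ee_rot': array([-0.2,  1. ,  0. , -0. ]), 'contact_force': array([-1.2, -0.3,  0.1]), 'wrist_torque': array([-0.,  0., -0.]), 'grasp_force': 0.0, 'gripper_width': 85.39201828604939}
```

View pics/scene0.png

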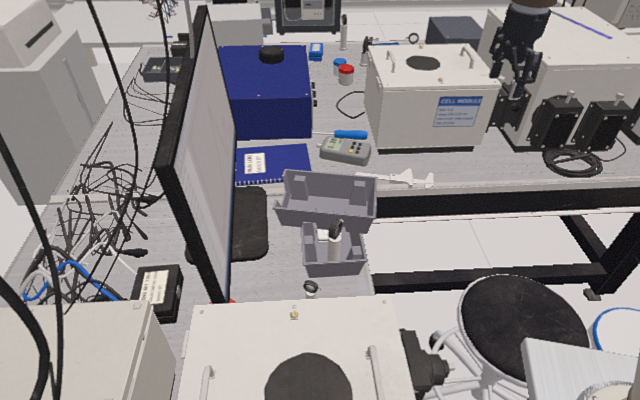

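View pics/top0.png

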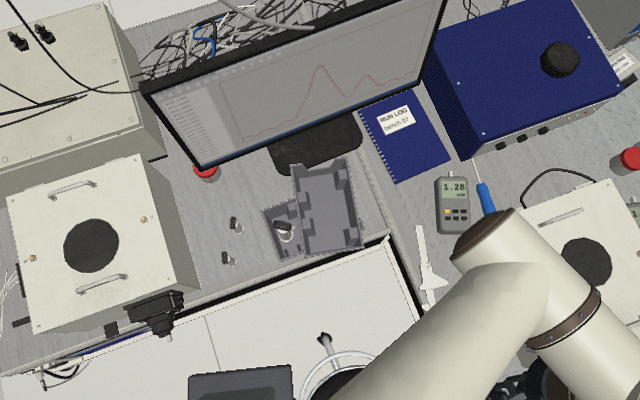

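The scene shows the monitor and the crossed bins at about (250,325) [row, col], with a post standing in the near end of the lower bin. The top view shows three posts: one in the bin at about (230,285), and two smaller ones on the table at (222,236) and (257,227). The first fits the description, because it stands in the lower bin and is the largest. I'll confirm it in an enlarged crop.

```bash
python3 - <<'E'
from h import *
np.set_printoptions(precision=1,suppress=True)
t=cam("top");s=cam("scene")
a=cv2.resize(t[0]["pixels"][140:280,200:380,::-1],None,fx=4.4,fy=4.2,interpolation=cv2.INTER_CUBIC)
cv2.imwrite("pics/crop_top.png",a)
b=cv2.resize(s[0]["pixels"][160:300,260:400,::-1],None,fx=4.2,fy=4.2,interpolation=cv2.INTER_CUBIC)
cv2.imwrite("pics/crop_scene.png",b)
for q in ["lower","lower_ledges","upper","upper_front","lens_post"]:
    P=[];
    for n,c in (("scene",s),("top",t)):
        d=nets.pinpoint(n,q)
        if d: P.append(ray(c,d[0]["location"]))
    print(q,tri(P))
for n,c in (("top",t),):
  for d in nets.pinpoint(n,"lens_post"): print(d["location"],atz(c,d["location"],0),atz(c,d["location"],3))
for q in ["pot","caliper"]:print(q,atz(t,nets.pinpoint("top",q)[0]["location"],0))
E
```

```text
lower (array([ 522.1, -302.5,   -4. ]), [np.float64(3.438876966779308), np.float64(3.438876966779254)])
lower_ledges (array([ 514.9, -300.9,   52.1]), [np.float64(1.6442671147162393), np.float64(1.644267114716219)])
upper (array([ 535.7, -327. ,   68. ]), [np.float64(0.13458188706731594), np.float64(0.13458188706708146)])
upper_front (array([ 620.1, -313.3,   99.3]), [np.float64(3.2380517736194205), np.float64(3.2380517736196057)])
lens_post (array([ 496.3, -151.9,  113.4]), [np.float64(4.926535168038508), np.float64(4.92653516803858)])
[229.1, 239.6] [ 525.1 -134.1    0. ] [ 524.4 -134.6    3. ]
[229.8, 292.3] [ 512.3 -251.5    0. ] [ 511.7 -251.6    3. ]
[262.9, 227.2] [ 452.2 -103.4    0. ] [ 451.8 -104.     3. ]
pot [664.5 -79.3   0. ]
caliper [ 404.8 -544.6    0. ]
```

View pics/crop_top.png

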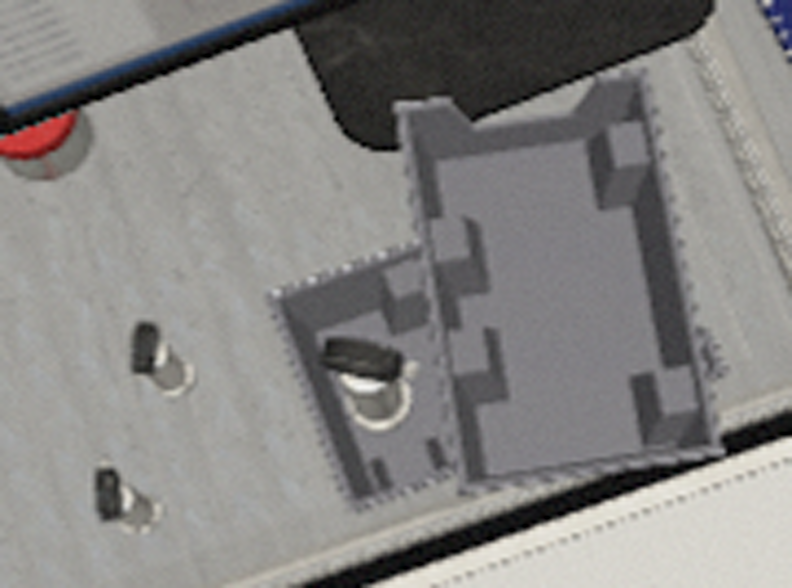

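View pics/crop_scene.png

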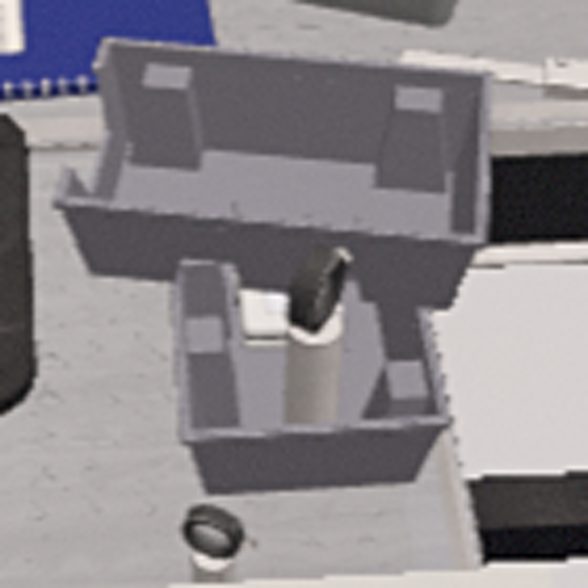

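The top crop shows the large post in the bin's back end, with its ring at (355,362) and its foot at (420,380). It is clearly bigger than the two on the table, so this is the one to take. The upper bin's cut-down front points towards the monitor. Next I'll fit both bin poses from corner pixels.

```bash
python3 - <<'E'
from h import *
from scipy.optimize import least_squares
np.set_printoptions(precision=2,suppress=True)
t=cam("top");s=cam("scene")
T=lambda r,c:(140+r/4.2,200+c/4.4); S=lambda r,c:(160+r/4.2,260+c/4.2)
def corner(p,sx,sy,L=97,W=59.5):
    x,y,a,z=p; R=np.array([[np.cos(a),-np.sin(a)],[np.sin(a),np.cos(a)]])
    return [*(R@[sx*L,sy*W]+[x,y]),z]
def fit(obs,x0):
    f=lambda p:np.concatenate([proj(c,[corner(p,*k)])[0]-o for c,k,o in obs])
    r=least_squares(f,x0,x_scale=[10,10,.1,10],loss='soft_l1'); print(r.x,np.degrees(r.x[2]),'res',r.fun); return r.x
# lower: +x ~ world +y ; +y ~ world -x
lo=fit([(t,(1,-1),T(295,272)),(t,(1,1),T(508,362)),(s,(1,-1),S(434,182)),(s,(1,1),S(420,447))],[520,-300,1.57,60])
# upper +x ~ world -x ; +y ~ world -y
up=fit([(t,(-1,-1),T(100,397)),(t,(-1,1),T(70,645)),(t,(1,1),T(455,720)),(t,(1,-1),T(492,462)),
 (s,(-1,1),S(40,103)),(s,(1,1),S(72,490)),(s,(1,-1),S(240,482)),(s,(-1,-1),S(202,58))],[535,-327,3.1,120])
print("rel deg",np.degrees(up[2]-lo[2]))
# post: ring centre, both views; metal foot
print("ring",tri([ray(t,T(355,362)),ray(s,S(290,318))]))
print("foot top view z=3",atz(t,T(428,383),3), "scene",atz(s,S(425,310),40))
# scan post radius edges: metal top
print("metal top (ring/post joint)",tri([ray(t,T(375,372)),ray(s,S(333,315))]))
for X in [(530,-470,0),(545,-485,0),(530,-470,130),(515,-400,0)]: print(X,proj(t,[X])[0],proj(s,[X])[0])
# colours near place
for rc in [(262.9,227.2)]: print(atz(t,(150,365),0),atz(t,(255,400),0),atz(t,(240,385),0), "caliper ends",atz(t,(225,418),10),atz(t,(305,430),10))
from scipy.spatial.transform import Rotation as R
print(R.from_quat(read_state()["ee_rot"]).as_matrix())
E
```

```text
[ 522.01 -303.21    1.86   55.65] 106.71629881626417 res [-0.59  0.39  0.34 -0.21  0.74 -0.34 -0.52  0.48]
[ 532.73 -328.59    3.21  117.53] 183.77511582412336 res [ 0.56 -0.07 -1.02  0.66 -0.33  1.03  0.55 -0.53 -0.64 -0.48  0.1   0.58
  1.27  0.73  0.16 -1.84]
rel deg 77.05881700785919
ring (array([ 500.89, -237.21,  114.98]), [np.float64(1.2398285823494424), np.float64(1.2398285823492998)])
foot top view z=3 [ 485.63 -237.89    3.  ] scene [ 498.35 -223.53   40.  ]
metal top (ring/post joint) (array([ 499.33, -239.35,   84.15]), [np.float64(1.007980789160131), np.float64(1.007980789160161)])
(530, -470, 0) [213.21 388.  ] [190.04 337.57]
(545, -485, 0) [206.19 393.68] [185.18 332.49]
(530, -470, 130) [198.45 397.79] [145.7  339.89]
(515, -400, 0) [222.53 357.99] [210.98 339.1 ]
[ 686.04 -436.52    0.  ] [ 433.75 -483.67    0.  ] [ 469.96 -455.19    0.  ] caliper ends [ 494.99 -530.83   10.  ] [ 321.67 -529.87   10.  ]
[[-0.94 -0.33 -0.  ]
 [-0.33  0.94  0.  ]
 [ 0.    0.   -1.  ]]
```

>>> {"op": "apply_moves", "data": {
  "rows": [
    {"hand":1,"delta_pos":[-392,234,0],"yaw":-1.1},
    {"hand":1,"delta_pos":[-392,234,0],"yaw":-1.1},
    {"hand":1,"delta_pos":[-392,234,0],"yaw":-1.1},
    {"hand":1,"delta_pos":[-392,234,0],"yaw":-1.1},
    {"hand":1,"delta_pos":[-392,234,0],"yaw":-1.1},
    {"hand":1,"delta_pos":[-392,234,0],"yaw":-1.1},
    {"hand":1,"delta_pos":[-392,234,0],"yaw":-1.1},
    {"hand":1,"delta_pos":[-392,234,0],"yaw":-1.1},
    {"hand":1,"delta_pos":[-392,234,0],"yaw":-1.1},
    {"hand":1,"delta_pos":[-392,234,0],"yaw":-1.1},
    {"hand":1,"delta_pos":[-392,234,0],"yaw":-1.1},
    {"hand":1,"delta_pos":[-392,234,0],"yaw":-1.1}
  ]
}}

```text
clock: 3.2
position: [503.4, -234.7, 256.4]
ee_rot: [-0.661, 0.75, -0.001, 0.001]
contact_force: [-0.0, -0.5, 0.2]
gripper_width: 85.3
grasp_force: 0.0
```

```bash
cat >> h.py <<'E'
from scipy.spatial.transform import Rotation as Rot
def goto(xyz,ydeg):
    "tool shift and yaw taking the measured pose to world xyz with tool y at ydeg (mod 360)"
    st=read_state(); R=Rot.from_quat(st["ee_rot"]).as_matrix()
    now=np.degrees(np.arctan2(R[1,1],R[0,1])); d=(now-ydeg+180)%360-180
    print("at",np.round(st["position"],1),"ydeg",round(now,1),"j",np.round(st["joints"],2),"t",st["clock"])
    print("-> delta",np.round(R.T@(np.array(xyz)-st["position"]),1),"yaw",round(np.radians(d),3))
E
python3 - <<'E'
from h import *
goto([500,-238,91],172)
w=cam("wrist"); print(w[3],rotm(w[4])); save(w,"pics/w1.png")
for X in [(500,-238,3),(500,-238,97),(500,-238,133)]: print(proj(w,[X])[0])
print(nets.pinpoint("wrist","lens_post"),nets.find_in("wrist","lens_post"))
E
```

```text
at [ 503.4 -234.7  256.4] ydeg 172.8 j [-0.14  0.27 -0.17 -0.   -1.14  0.02] t 3.2
-> delta [  3.8   3.3 165.4] yaw 0.013
[ 492.34343484 -317.9255773   373.94218302] [[-0.9919597   0.1192749   0.04230199]
 [ 0.12654895  0.93790412  0.32298796]
 [-0.00115085  0.32574431 -0.9454572 ]]
[165.67404721 322.55300589]
[186.67642703 323.17028448]
[198.62317752 323.52076583]
[{'location': [239.7, 316.5], 'score': 0.95}, {'location': [159.5, 322.0], 'score': 0.63}, {'location': [248.0, 361.4], 'score': 0.56}] [{'location': [180.0, 323.5], 'score': 0.9}, {'location': [261.3, 312.3], 'score': 0.83}, {'location': [267.3, 371.9], 'score': 0.76}]
```

View pics/w1.png

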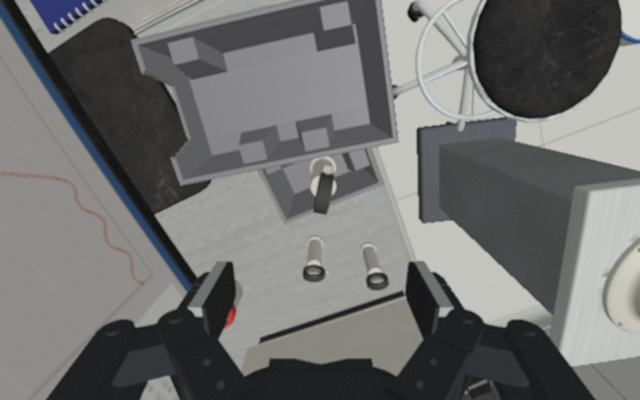

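The wrist view shows the large post at (160–214, 323) in the bin's open end, next to the upper bin's wall. The two small posts are at (245–272, 314) and (250–280, 374). I'll take one enlarged crop to fix the axis.

```bash
python3 - <<'E'
from h import *
w=cam("wrist")
cv2.imwrite("pics/w1c.png",cv2.resize(w[0]["pixels"][140:230,260:400,::-1],None,fx=5.5,fy=6,interpolation=cv2.INTER_CUBIC))
print(atz(w,(159.5,322),3))
E
```

```text
[ 495.09381922 -249.67950906    3.        ]
```

View pics/w1c.png

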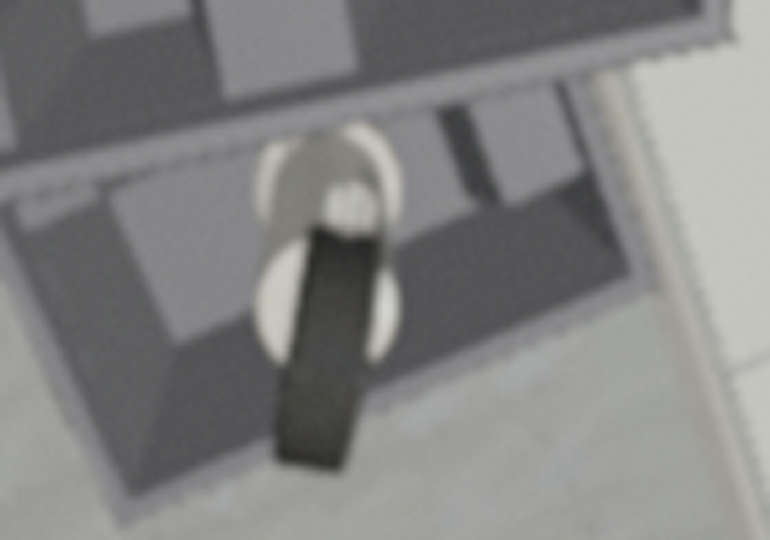

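```bash
python3 - <<'E'
from h import *
w=cam("wrist")
C=lambda r,c:(140+r/6,260+c/5.5)
print("shoulder",atz(w,C(308,328),97),"foot",atz(w,C(190,328),6))
print("ring dir",atz(w,C(235,345),128)-atz(w,C(455,320),128))
print("lower back corners z60",atz(w,C(520,125),60),atz(w,C(285,655),60))
goto([500,-243,92],172)
E
```

```text
shoulder [ 499.15408913 -238.40234333   97.        ] foot [ 499.48716897 -236.14757032    6.        ]
ring dir [ -8.25368268 -32.22595345   0.        ]
lower back corners z60 [ 547.62469643 -191.39782209   60.        ] [ 436.33576188 -222.88557254   60.        ]
at [ 498.8 -239.7  256.3] ydeg 172.3 j [-0.15  0.26 -0.17  0.   -1.14  0.02] t 3.45
-> delta [  3.1  -1.7 164.3] yaw 0.005
```

>>> {"op": "apply_moves", "data": {
  "rows": [
    {"hand":1,"delta_pos":[-2,0,40],"yaw":0},
    {"hand":1,"delta_pos":[-2,0,80],"yaw":0},
    {"hand":1,"delta_pos":[-2,0,110],"yaw":0},
    {"hand":1,"delta_pos":[-2,0,140],"yaw":0},
    {"hand":1,"delta_pos":[-2,0,164],"yaw":0},
    {"hand":1,"delta_pos":[-2,0,164],"yaw":0},
    {"hand":-1,"delta_pos":[-2,0,164],"yaw":0},
    {"hand":-1,"delta_pos":[-2,0,164],"yaw":0},
    {"hand":-1,"delta_pos":[-2,0,164],"yaw":0},
    {"hand":-1,"delta_pos":[-2,0,164],"yaw":0},
    {"hand":-1,"delta_pos":[-2,0,164],"yaw":0},
    {"hand":-1,"delta_pos":[-2,0,164],"yaw":0}
  ]
}}

```text
clock: 4.45
position: [500.9, -237.3, 94.3]
ee_rot: [-0.659, 0.752, -0.002, 0.001]
contact_force: [-0.1, -0.4, 7.4]
gripper_width: 30.3
grasp_force: 59.3
```

The post is gripped. Before carrying it I'll check the placing spot in the first top picture.

```bash
python3 - <<'E'
import cv2
a=cv2.imread("pics/top0.png")[150:300,330:480]
cv2.imwrite("pics/place.png",cv2.resize(a,None,fx=4,fy=4,interpolation=cv2.INTER_CUBIC))
E
```

>>> {"op": "apply_moves", "data": {
  "rows": [
    {"hand":-1,"delta_pos":[0,0,-20],"yaw":0},
    {"hand":-1,"delta_pos":[0,0,-50],"yaw":0},
    {"hand":-1,"delta_pos":[0,0,-80],"yaw":0},
    {"hand":-1,"delta_pos":[0,0,-115],"yaw":0},
    {"hand":-1,"delta_pos":[0,0,-150],"yaw":0},
    {"hand":-1,"delta_pos":[0,0,-165],"yaw":0},
    {"hand":-1,"delta_pos":[0,0,-165],"yaw":0}
  ]
}}

```text
clock: 5.03
position: [501.4, -237.3, 262.0]
ee_rot: [-0.659, 0.752, -0.004, 0.003]
contact_force: [0.3, -0.6, -2.6]
gripper_width: 30.1
grasp_force: 60.0
```

View pics/place.png

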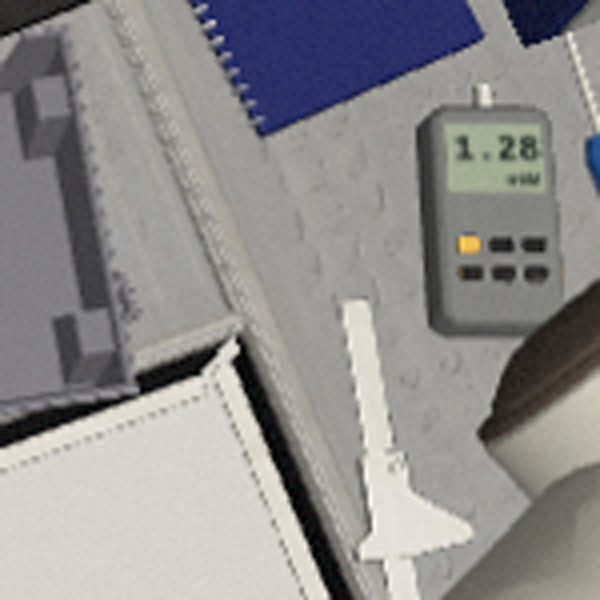

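The spot at crop (228,280) is bare table, between the edge strip on the left, the caliper tip at (300,355) and the notebook corner at (135,262). It corresponds to about (547,-498).

```bash
python3 - <<'E'
from h import *
print(proj(cam("top"),[(547,-498,0)]))
goto([547,-498,262],172)
E
```

```text
[[204.82178828 399.25140014]]
at [ 500.  -236.7  258.8] ydeg 172.4 j [-0.15  0.26 -0.17 -0.   -1.14  0.02] t 5.0833
-> delta [252.7 -81.3  -3.1] yaw 0.006
```

>>> {"op": "apply_moves", "data": {
  "rows": [
    {"hand":-1,"delta_pos":[15,-5,0],"yaw":0},
    {"hand":-1,"delta_pos":[42,-14,0],"yaw":0},
    {"hand":-1,"delta_pos":[76,-25,0],"yaw":0},
    {"hand":-1,"delta_pos":[112,-36,0],"yaw":0},
    {"hand":-1,"delta_pos":[148,-48,0],"yaw":0},
    {"hand":-1,"delta_pos":[184,-59,0],"yaw":0},
    {"hand":-1,"delta_pos":[216,-69,0],"yaw":0},
    {"hand":-1,"delta_pos":[240,-77,0],"yaw":0},
    {"hand":-1,"delta_pos":[253,-81,30],"yaw":0},
    {"hand":-1,"delta_pos":[253,-81,65],"yaw":0},
    {"hand":-1,"delta_pos":[253,-81,100],"yaw":0},
    {"hand":-1,"delta_pos":[253,-81,130],"yaw":0}
  ]
}}

```text
clock: 6.08
position: [544.0, -497.1, 120.4]
ee_rot: [-0.658, 0.753, 0.004, -0.0]
contact_force: [-0.0, -0.1, -2.7]
gripper_width: 30.0
grasp_force: 60.1
```

>>> {"op": "apply_moves", "data": {
  "rows": [
    {"hand":-1,"delta_pos":[0,0,15],"yaw":0},
    {"hand":-1,"delta_pos":[0,0,25],"yaw":0},
    {"hand":-1,"delta_pos":[0,0,30],"yaw":0},
    {"hand":-1,"delta_pos":[0,0,30],"yaw":0},
    {"hand":-1,"delta_pos":[0,0,30],"yaw":0}
  ]
}}

```text
clock: 6.5
position: [546.8, -498.7, 97.8]
ee_rot: [-0.659, 0.752, -0.0, 0.0]
contact_force: [-0.3, 0.1, -1.7]
gripper_width: 30.2
grasp_force: 60.1
```

>>> {"op": "apply_moves", "data": {
  "rows": [
    {"hand":-1,"delta_pos":[0,0,2],"yaw":0},
    {"hand":-1,"delta_pos":[0,0,4],"yaw":0},
    {"hand":-1,"delta_pos":[0,0,5],"yaw":0},
    {"hand":-1,"delta_pos":[0,0,5],"yaw":0}
  ]
}}

```text
clock: 6.83
position: [546.5, -498.4, 92.7]
ee_rot: [-0.659, 0.753, -0.0, 0.0]
contact_force: [-0.2, 0.1, -2.7]
gripper_width: 29.8
grasp_force: 60.0
```

>>> {"op": "apply_moves", "data": {
  "rows": [
    {"hand":-1,"delta_pos":[0,0,1],"yaw":0},
    {"hand":-1,"delta_pos":[0,0,2],"yaw":0},
    {"hand":-1,"delta_pos":[0,0,2],"yaw":0}
  ]
}}

```text
clock: 7.08
position: [546.6, -498.7, 91.4]
ee_rot: [-0.659, 0.752, -0.0, -0.0]
contact_force: [-0.9, 1.4, 2.2]
gripper_width: 30.2
grasp_force: 60.5
```

>>> {"op": "apply_moves", "data": {
  "rows": [
    {"hand":-0.1,"delta_pos":[0,0,0],"yaw":0},
    {"hand":-0.1,"delta_pos":[0,0,0],"yaw":0},
    {"hand":0.3,"delta_pos":[0,0,0],"yaw":0},
    {"hand":1,"delta_pos":[0,0,0],"yaw":0},
    {"hand":1,"delta_pos":[0,0,0],"yaw":0},
    {"hand":1,"delta_pos":[0,0,-30],"yaw":0},
    {"hand":1,"delta_pos":[0,0,-70],"yaw":0},
    {"hand":1,"delta_pos":[0,0,-110],"yaw":0},
    {"hand":1,"delta_pos":[0,0,-150],"yaw":0},
    {"hand":1,"delta_pos":[0,0,-165],"yaw":0}
  ]
}}

```text
clock: 7.92
position: [547.8, -500.2, 263.7]
ee_rot: [-0.659, 0.752, -0.006, 0.001]
contact_force: [0.2, -0.6, 1.7]
gripper_width: 85.1
grasp_force: 0.0
```

```bash
python3 - <<'E'
from h import *
np.set_printoptions(precision=1,suppress=True)
cs={n:cam(n) for n in ["scene","top","wrist"]}
for q in ["lens_post","upper","upper_front","lower","lower_ledges"]:
    for n in cs: print(q,n,[(d["location"],round(d["score"],2)) for d in nets.pinpoint(n,q)][:4])
print(proj(cs["scene"],[(546.6,-498,0),(546.6,-498,130)]))
s=cs["scene"][0]["pixels"]; 
cv2.imwrite("pics/s2.png",cv2.resize(s[120:300,250:430,::-1],None,fx=3.3,fy=3.3,interpolation=cv2.INTER_CUBIC))
goto([530,-328,256],4)
E
```

```text
lens_post scene [([221.4, 327.9], 0.69), ([181.5, 334.1], 0.56)]
lens_post top [([200.8, 406.8], 0.77), ([225.4, 316.6], 0.38)]
lens_post wrist [([166.7, 322.7], 0.63)]
upper scene [([209.6, 326.0], 0.59)]
upper top [([210.6, 325.4], 0.78)]
upper wrist [([305.9, 350.3], 0.59)]
upper_front scene [([197.3, 282.4], 0.7), ([227.9, 328.8], 0.24)]
upper_front top [([167.7, 316.6], 0.91)]
upper_front wrist [([337.8, 279.2], 0.85), ([258.4, 334.4], 0.35)]
lower scene [([240.7, 327.8], 0.83)]
lower top [([227.7, 317.1], 0.83), ([266.0, 430.4], 0.48)]
lower wrist [([113.8, 437.1], 0.7)]
lower_ledges scene [([209.7, 323.9], 0.71), ([228.1, 329.4], 0.59)]
lower_ledges top [([225.3, 315.8], 0.22)]
lower_ledges wrist []
[[181.7 332.8]
 [137.6 334.6]]
at [ 546.4 -498.5  255.4] ydeg 172.4 j [-0.5  0.6  0.3  0.  -1.3  0.4] t 8.8167
-> delta [-166.8   38.9   -0.7] yaw 2.939
```

View pics/s2.png

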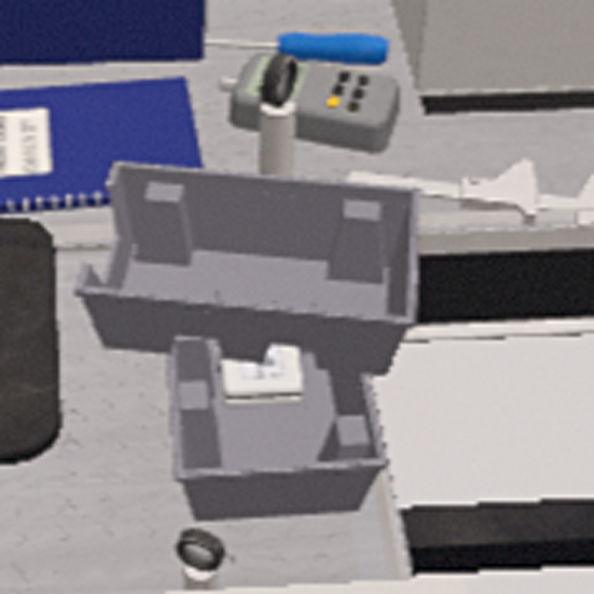

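The scene crop shows the large post standing upright on the table behind the upper bin at (115,278), with the upper bin still crosswise. Next I move over the upper bin's middle with the fingers lined up along its length.

>>> {"op": "apply_moves", "data": {
  "rows": [
    {"hand":1,"delta_pos":[-167,38,0],"yaw":1.45},
    {"hand":1,"delta_pos":[-167,38,0],"yaw":1.45},
    {"hand":1,"delta_pos":[-167,38,0],"yaw":1.45},
    {"hand":1,"delta_pos":[-167,38,0],"yaw":1.45},
    {"hand":1,"delta_pos":[-167,38,0],"yaw":1.45},
    {"hand":1,"delta_pos":[-167,38,0],"yaw":1.45},
    {"hand":1,"delta_pos":[-167,38,0],"yaw":1.45},
    {"hand":1,"delta_pos":[-167,38,0],"yaw":1.45},
    {"hand":1,"delta_pos":[-167,38,0],"yaw":1.45},
    {"hand":1,"delta_pos":[-167,38,0],"yaw":1.45},
    {"hand":1,"delta_pos":[-167,38,0],"yaw":1.45},
    {"hand":1,"delta_pos":[-167,38,0],"yaw":1.45}
  ]
}}

```text
clock: 9.82
position: [531.0, -327.9, 255.6]
ee_rot: [0.009, 1.0, -0.0, 0.0]
contact_force: [-0.6, -0.5, -0.4]
gripper_width: 85.6
grasp_force: 0.0
```

>>> {"op": "apply_moves", "data": {
  "rows": [
    {"hand":1,"delta_pos":[0,0,0],"yaw":1.48},
    {"hand":1,"delta_pos":[0,0,0],"yaw":1.48},
    {"hand":1,"delta_pos":[0,0,0],"yaw":1.48},
    {"hand":1,"delta_pos":[0,0,0],"yaw":1.48},
    {"hand":0.2,"delta_pos":[0,0,0],"yaw":1.48},
    {"hand":0.2,"delta_pos":[0,0,0],"yaw":1.48},
    {"hand":0.2,"delta_pos":[0,0,0],"yaw":1.48},
    {"hand":0.2,"delta_pos":[0,0,0],"yaw":1.48},
    {"hand":0.2,"delta_pos":[0,0,0],"yaw":1.48},
    {"hand":0.2,"delta_pos":[0,0,0],"yaw":1.48},
    {"hand":0.2,"delta_pos":[0,0,0],"yaw":1.48},
    {"hand":0.2,"delta_pos":[0,0,0],"yaw":1.48}
  ]
}}

```text
clock: 10.82
position: [530.9, -327.9, 255.6]
ee_rot: [0.681, 0.732, 0.0, 0.0]
contact_force: [-0.1, -0.9, -0.2]
gripper_width: 51.3
grasp_force: 0.0
```

```bash
python3 - <<'E'
from h import *
goto([532,-328,104],4)
print(read_state()["gripper_width"])
w=cam("wrist")
save(w,"pics/w3.png")
c=lambda x,y,z,cx,cy,a:[cx+x*np.cos(a)-y*np.sin(a),cy+x*np.sin(a)+y*np.cos(a),z]
a=np.radians(184)
print(proj(w,[c(97*i,59.5*j,120,532.7,-328.6,a) for i,j in [(-1,-1),(-1,1),(1,1),(1,-1)]]))
a=np.radians(106.2)
print(proj(w,[c(97*i,59.5*j,60,520,-302,a) for i,j in [(-1,-1),(-1,1),(1,1),(1,-1)]]))
E
```

```text
at [ 530.9 -327.9  255.6] ydeg 4.2 j [-0.29  0.38  0.    0.   -1.19 -2.77] t 10.8167
-> delta [-1.000e-01  1.000e+00  1.516e+02] yaw 0.003
51.34351574145146
[[131.32938817 440.29724275]
 [258.76024481 424.05360497]
 [258.30089867 220.43707443]
 [130.69613531 205.49713255]]
[[228.55910953 381.93419648]
 [248.23559463 280.03843772]
 [ 71.48998191 229.91557358]
 [ 42.71865782 351.47819508]]
```

View pics/w3.png

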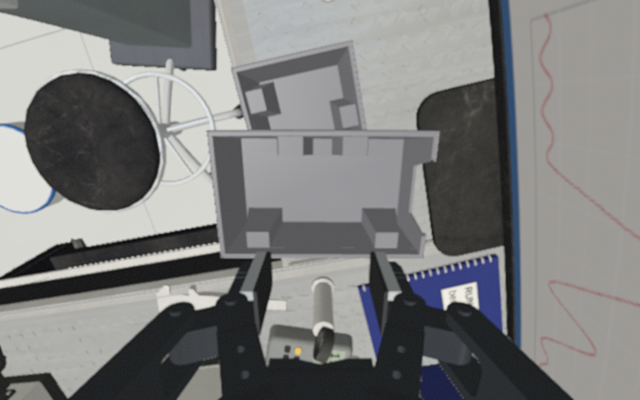

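The wrist view matches the fitted poses: upper rim corners at (131,209), (131,439), (258,425) and (256,220), lower back corners at (70,234) and (42,352). I'll go down inside and push on the −y columns to slide the upper bin towards the lower's centre while it is still crosswise.

>>> {"op": "apply_moves", "data": {
  "rows": [
    {"hand":0.2,"delta_pos":[0,1,40],"yaw":0},
    {"hand":0.2,"delta_pos":[0,1,80],"yaw":0},
    {"hand":0.2,"delta_pos":[0,1,115],"yaw":0},
    {"hand":0.2,"delta_pos":[0,1,140],"yaw":0},
    {"hand":0.2,"delta_pos":[0,1,152],"yaw":0},
    {"hand":0.2,"delta_pos":[0,1,152],"yaw":0},
    {"hand":0.2,"delta_pos":[8,1,152],"yaw":0},
    {"hand":0.2,"delta_pos":[16,1,152],"yaw":0},
    {"hand":0.2,"delta_pos":[20,1,152],"yaw":0},
    {"hand":0.2,"delta_pos":[24,1,152],"yaw":0},
    {"hand":0.2,"delta_pos":[28,0,152],"yaw":0},
    {"hand":0.2,"delta_pos":[32,-2,152],"yaw":0}
  ]
}}

```text
clock: 11.87
position: [528.1, -296.5, 105.1]
ee_rot: [0.678, 0.735, 0.001, 0.003]
contact_force: [1.9, -2.5, 1.7]
gripper_width: 51.4
grasp_force: 1.8
```

>>> {"op": "apply_moves", "data": {
  "rows": [
    {"hand":0.2,"delta_pos":[4,-1,0],"yaw":0},
    {"hand":0.2,"delta_pos":[8,-3,0],"yaw":0},
    {"hand":0.2,"delta_pos":[8,-3,0],"yaw":0}
  ]
}}

```text
clock: 12.12
position: [523.5, -288.3, 104.6]
ee_rot: [0.678, 0.735, 0.001, 0.001]
contact_force: [2.1, -2.7, 4.3]
gripper_width: 51.3
grasp_force: 1.9
```

```bash
cat >> h.py <<'E'
def binpose(cams=("top","scene"),zu=60):
    for n in cams:
        c=cam(n)
        for q,z in (("upper",zu),("upper_front",zu+30)):
            for d in nets.pinpoint(n,q)[:2]: print(n,q,np.round(d["location"]),round(d["score"],2),np.round(atz(c,d["location"],z)[:2],1))
E
python3 - <<'E'
from h import *
binpose()
goto([520,-275,104],4)
c=cam("top"); cv2.imwrite("pics/t4.png",cv2.resize(c[0]["pixels"][140:280,220:400,::-1],None,fx=4.4,fy=4.2,interpolation=cv2.INTER_CUBIC))
E
```

```text
top upper [215. 319.] 0.56 [ 526.2 -312.1]
scene upper [220. 326.] 0.92 [ 529.9 -306.8]
scene upper [178. 392.] 0.22 [ 407.5 -469.6]
scene upper_front [205. 283.] 0.72 [ 617.  -302.4]
at [ 522.7 -288.6  103.3] ydeg 4.5 j [-0.23  0.49 -0.25  0.   -0.83 -2.83] t 12.4167
-> delta [13.8 -1.7 -0.7] yaw 0.009
```

View pics/t4.png

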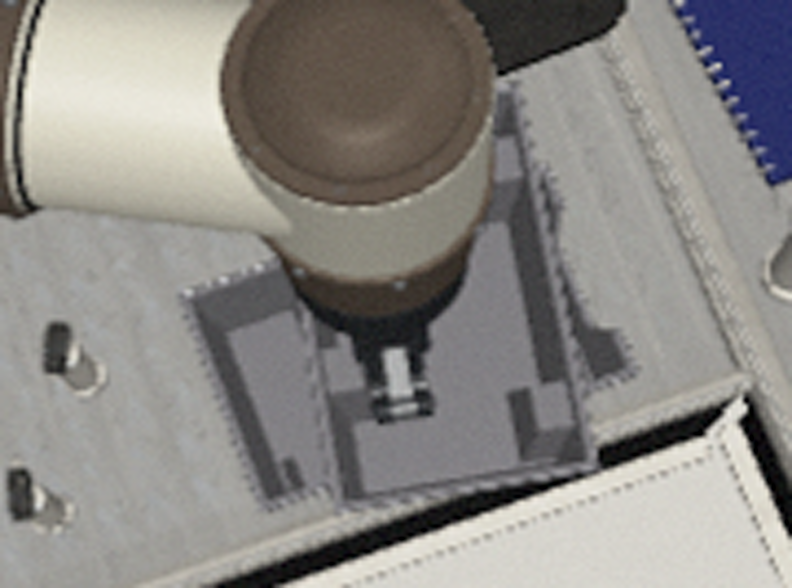

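The top crop shows the upper bin slid to the left, with rim corners at (498,340), (467,597) and (85,512). The lower bin hasn't moved. I'll fit the upper bin's pose.

```bash
cat >> h.py <<'E'
from scipy.optimize import least_squares
def corner(p,sx,sy,z=120,L=97,W=59.5):
    x,y,a=p; return [x+sx*L*np.cos(a)-sy*W*np.sin(a),y+sx*L*np.sin(a)+sy*W*np.cos(a),z]
def fit(obs,x0,z=120):
    f=lambda p:np.concatenate([proj(c,[corner(p,*k,z)])[0]-o for c,k,o in obs])
    r=least_squares(f,x0,x_scale=[10,10,.1]); x=r.x
    lo=np.array([520,-302]);a=np.radians(106.2); d=x[:2]-lo
    print("bin",np.round(x[:2],1),"yaw",round(np.degrees(x[2]),1),"in lower",np.round([d@[np.cos(a),np.sin(a)],d@[-np.sin(a),np.cos(a)]],1),"rel",round(np.degrees(x[2])-106.2,1),"res",np.round(r.fun,1)); return x
E
python3 - <<'E'
from h import *
t=cam("top"); T=lambda r,c:(140+r/4.2,220+c/4.4)
fit([(t,(1,-1),T(498,338)),(t,(1,1),T(465,598)),(t,(-1,1),T(85,518))],[525,-308,3.2])
T0=lambda r,c:(140+r/4.2,200+c/4.4)
fit([(t,(1,-1),T0(492,462)),(t,(1,1),T0(455,720)),(t,(-1,1),T0(70,648)),(t,(-1,-1),T0(100,397))],[525,-308,3.2])
E
```

```text
bin [ 528.5 -310.7] yaw 184.1 in lower [-10.7  -5.7] rel 77.9 res [ 2.1 -1.1 -0.1  0.3 -2.4  0.9]
bin [ 532.1 -328.3] yaw 183.4 in lower [-28.6  -4.3] rel 77.2 res [ 0.6 -1.1  0.1  0.8 -1.   0.3  0.2  0. ]
```

>>> {"op": "apply_moves", "data": {
  "rows": [
    {"hand":0.2,"delta_pos":[5,-2,0],"yaw":0},
    {"hand":0.2,"delta_pos":[9,-4,0],"yaw":0},
    {"hand":0.2,"delta_pos":[9,-4,0],"yaw":0},
    {"hand":0.2,"delta_pos":[-5,-3,0],"yaw":0},
    {"hand":1,"delta_pos":[-13,-1,0],"yaw":0},
    {"hand":1,"delta_pos":[-13,-1,0],"yaw":0},
    {"hand":1,"delta_pos":[-13,-1,0],"yaw":0},
    {"hand":1,"delta_pos":[-13,-1,0],"yaw":-0.1},
    {"hand":1,"delta_pos":[-13,-1,0],"yaw":-0.2},
    {"hand":1,"delta_pos":[-13,-1,0],"yaw":-0.3},
    {"hand":1,"delta_pos":[-13,-1,0],"yaw":-0.35},
    {"hand":1,"delta_pos":[-13,-1,0],"yaw":-0.4}
  ]
}}

```text
clock: 13.52
position: [522.1, -301.1, 102.7]
ee_rot: [0.519, 0.855, 0.0, -0.001]
contact_force: [-0.5, -1.1, -0.0]
gripper_width: 85.3
grasp_force: 0.0
```

```bash
python3 - <<'E'
from h import *
goto([520,-302,104],34)
binpose()
print(read_state()["contact_force"],read_state()["wrist_torque"])
E
```

```text
at [ 522.1 -301.1  102.7] ydeg 27.5 j [-0.26  0.5  -0.24 -0.   -0.84 -2.41] t 13.5167
-> delta [ 0.2 -2.3 -1.3] yaw -0.113
top upper [218. 312.] 0.7 [ 522.6 -297.4]
scene upper [221. 331.] 0.85 [ 519.7 -306.3]
scene upper_front [209. 282.] 0.69 [ 614.8 -292.7]
[-0.15975068  0.82725989  0.41334869] [-0.02748736 -0.02633876  0.02270658]
```

>>> {"op": "apply_moves", "data": {
  "rows": [
    {"hand":1,"delta_pos":[0,-2,0],"yaw":-0.08},
    {"hand":1,"delta_pos":[0,-2,0],"yaw":-0.15},
    {"hand":1,"delta_pos":[0,-2,0],"yaw":-0.22},
    {"hand":1,"delta_pos":[0,-2,0],"yaw":-0.29},
    {"hand":1,"delta_pos":[0,-2,0],"yaw":-0.36},
    {"hand":1,"delta_pos":[0,-2,0],"yaw":-0.43},
    {"hand":1,"delta_pos":[0,-2,0],"yaw":-0.5},
    {"hand":1,"delta_pos":[0,-2,0],"yaw":-0.57},
    {"hand":1,"delta_pos":[0,-2,0],"yaw":-0.64},
    {"hand":1,"delta_pos":[0,-2,0],"yaw":-0.71},
    {"hand":1,"delta_pos":[0,-2,0],"yaw":-0.78},
    {"hand":1,"delta_pos":[0,-2,0],"yaw":-0.78}
  ]
}}

```text
clock: 14.82
position: [521.3, -302.4, 103.5]
ee_rot: [0.155, 0.988, -0.0, 0.0]
contact_force: [0.5, 0.3, 0.7]
gripper_width: 85.4
grasp_force: 0.1
```

```bash
python3 - <<'E'
from h import *
goto([520,-302,104],34)
binpose()
print(read_state()["contact_force"],read_state()["wrist_torque"])
for n in ["scene","top"]: print([(d["location"],d["score"]) for d in nets.pinpoint(n,"lower")])
E
```

```text
at [ 521.3 -302.4  103.5] ydeg 72.1 j [-0.26  0.49 -0.24 -0.   -0.84 -1.63] t 14.8167
-> delta [ 1.4  0.  -0.5] yaw 0.666
top upper [221. 315.] 0.56 [ 514.7 -302.7]
top upper_front [184. 287.] 0.94 [ 591.8 -252.5]
scene upper_front [224. 288.] 0.69 [ 594.3 -254.9]
[-0.21059712  0.30142921  0.00909152] [-0.04419434 -0.09158361 -0.00400221]
[([222.3, 289.9], 0.7), ([242.4, 327.2], 0.62)]
[]
```

>>> {"op": "apply_moves", "data": {
  "rows": [
    {"hand":1,"delta_pos":[1,0,0],"yaw":-0.08},
    {"hand":1,"delta_pos":[1,0,0],"yaw":-0.16},
    {"hand":1,"delta_pos":[1,0,0],"yaw":-0.24},
    {"hand":1,"delta_pos":[1,0,0],"yaw":-0.32},
    {"hand":1,"delta_pos":[1,0,0],"yaw":-0.4},
    {"hand":1,"delta_pos":[1,0,0],"yaw":-0.48},
    {"hand":1,"delta_pos":[1,0,0],"yaw":-0.56},
    {"hand":1,"delta_pos":[1,0,0],"yaw":-0.64},
    {"hand":1,"delta_pos":[1,0,0],"yaw":-0.72},
    {"hand":1,"delta_pos":[1,0,0],"yaw":-0.8},
    {"hand":1,"delta_pos":[1,0,0],"yaw":-0.88},
    {"hand":1,"delta_pos":[1,0,0],"yaw":-0.9}
  ]
}}

```text
clock: 16.22
position: [519.2, -301.9, 103.2]
ee_rot: [-0.29, 0.957, 0.001, -0.001]
contact_force: [-1.3, 1.3, 2.1]
gripper_width: 85.3
grasp_force: 2.3
```

```bash
python3 - <<'E'
from h import *
goto([520,-302,104],145)
binpose()
print(read_state()["contact_force"],read_state()["wrist_torque"])
for n in ["scene","top"]: print([(d["location"],d["score"]) for d in nets.pinpoint(n,"lower")])
E
```

```text
at [ 519.2 -301.9  103.2] ydeg 123.7 j [-0.26  0.49 -0.24 -0.   -0.84 -0.72] t 16.2167
-> delta [-0.6 -0.6 -0.8] yaw -0.371
top upper [223. 318.] 0.83 [ 509.2 -308.1]
top upper_front [217. 272.] 0.92 [ 525.5 -216.3]
scene upper [223. 335.] 0.68 [ 510.  -304.1]
scene upper [239. 327.] 0.21 [ 518.5 -259.2]
scene upper_front [222. 333.] 0.52 [ 510.5 -278.2]
[-1.76015463  1.21116696 -0.15811456] [ 0.2137849   0.53798282 -0.14125774]
[([239.2, 328.7], 0.7)]
[([265.9, 430.8], 0.42)]
```

>>> {"op": "apply_moves", "data": {
  "rows": [
    {"hand":1,"delta_pos":[0,0,0],"yaw":-0.06},
    {"hand":1,"delta_pos":[0,0,0],"yaw":-0.12},
    {"hand":1,"delta_pos":[0,0,0],"yaw":-0.18},
    {"hand":1,"delta_pos":[0,0,0],"yaw":-0.24},
    {"hand":1,"delta_pos":[0,0,0],"yaw":-0.3},
    {"hand":1,"delta_pos":[0,0,0],"yaw":-0.35},
    {"hand":1,"delta_pos":[0,0,0],"yaw":-0.4},
    {"hand":1,"delta_pos":[0,0,0],"yaw":-0.43},
    {"hand":1,"delta_pos":[0,0,0],"yaw":-0.43}
  ]
}}

```text
clock: 17.37
position: [522.3, -302.3, 103.9]
ee_rot: [-0.488, 0.873, -0.002, 0.002]
contact_force: [2.6, 0.1, -0.3]
gripper_width: 85.3
grasp_force: 1.4
```

```bash
python3 - <<'E'
from h import *
goto([520,-302,104],145)
binpose()
print(read_state()["contact_force"],read_state()["wrist_torque"])
c=cam("top"); a=cv2.resize(c[0]["pixels"][160:280,230:370,::-1],None,fx=4.2,fy=4.2,interpolation=cv2.INTER_CUBIC)
cv2.imwrite("pics/t5.png",a)
E
```

```text
at [ 522.3 -302.3  103.9] ydeg 148.4 j [-0.26  0.49 -0.24  0.   -0.83 -0.3 ] t 17.3667
-> delta [ 0.9  2.1 -0.1] yaw 0.059
top upper_front [241. 277.] 0.92 [ 474.2 -221.8]
scene upper [225. 342.] 0.96 [ 496.4 -300.4]
scene upper_front [257. 343.] 0.97 [ 478.7 -196.2]
[ 2.02838707 -0.25078249 -0.10613958] [-0.17162433 -0.78564073 -0.06537769]
```

View pics/t5.png

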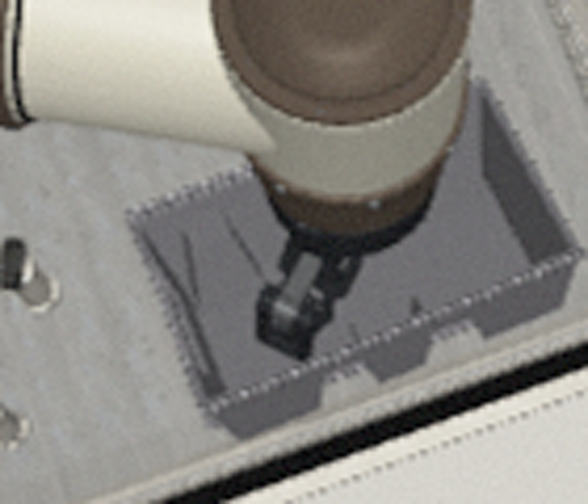

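The top crop shows the upper bin nearly in line, with rim corners at (405,208), (252,580) and (80,482). It has shifted towards the robot side. That was my eleventh picture, one over the limit of 10, so I'll use only numbers from here.

```bash
python3 - <<'E'
from h import *
t=cam("top"); T=lambda r,c:(160+r/4.2,230+c/4.2)
o=[(t,(-1,-1),T(405,206)),(t,(1,-1),T(252,582)),(t,(1,1),T(80,484))]
for z in (120,115,110): fit(o,[510,-302,5],z)
E
```

```text
bin [ 516.4 -299.4] yaw 285.8 in lower [3.5 2.7] rel 179.6 res [ 3.3 -2.1  4.2  0.8 -8.3  1.4]
bin [ 517.5 -299.6] yaw 285.8 in lower [3.  1.8] rel 179.6 res [ 3.1 -1.8  4.2  0.5 -8.   1.3]
bin [ 518.5 -299.8] yaw 285.8 in lower [2.5 0.8] rel 179.6 res [ 2.9 -1.5  4.1  0.3 -7.7  1.2]
```

```bash
python3 - <<'E'
from h import *
np.set_printoptions(precision=1,suppress=True)
t=cam("top");s=cam("scene")
for q in ["upper_front","upper"]:
    a=nets.pinpoint("top",q);b=nets.pinpoint("scene",q)
    print(q,[(x["location"],x["score"]) for x in a],[(x["location"],x["score"]) for x in b])
    if a and b: print(tri([ray(t,a[0]["location"]),ray(s,b[0]["location"])]))
T=lambda r,c:(160+r/4.2,230+c/4.2)
for p in [(405,206),(252,582),(80,484)]:print([atz(t,T(*p),z)[:2] for z in (110,120,130)])
goto([515,-301,104],106.2)
E
```

```text
upper_front [([239.8, 271.7], 0.58)] [([251.8, 343.2], 0.93)]
(array([ 479.8, -211.8,   85.4]), [np.float64(0.9656786517958899), np.float64(0.9656786517957728)])
upper [([230.3, 316.0], 0.92)] [([224.5, 344.0], 0.96), ([256.0, 345.8], 0.7)]
(array([ 493.3, -303.5,   60.2]), [np.float64(1.3661935489776114), np.float64(1.3661935489775623)])
[array([ 440.2, -226. ]), array([ 438.8, -226.8]), array([ 437.4, -227.5])]
[array([ 496.2, -409.8]), array([ 494.1, -408.4]), array([ 492.1, -407.1])]
[array([ 585.9, -372.6]), array([ 582.9, -371.7]), array([ 579.8, -370.8])]
at [ 520.3 -302.2  103.6] ydeg 148.3 j [-0.3  0.5 -0.2  0.  -0.8 -0.3] t 18.0667
-> delta [ 1.7  5.2 -0.4] yaw 0.735
```

>>> {"op": "apply_moves", "data": {
  "rows": [
    {"hand":1,"delta_pos":[0,0,0],"yaw":0.12},
    {"hand":1,"delta_pos":[0,0,0],"yaw":0.24},
    {"hand":1,"delta_pos":[0,0,0],"yaw":0.36},
    {"hand":0.2,"delta_pos":[0,0,0],"yaw":0.48},
    {"hand":0.2,"delta_pos":[0,0,-20],"yaw":0.6},
    {"hand":0.2,"delta_pos":[0,0,-50],"yaw":0.72},
    {"hand":0.2,"delta_pos":[0,0,-90],"yaw":0.735},
    {"hand":0.2,"delta_pos":[0,0,-130],"yaw":0.735},
    {"hand":0.2,"delta_pos":[0,0,-150],"yaw":0.735},
    {"hand":0.2,"delta_pos":[0,0,-150],"yaw":0.735}
  ]
}}

```text
clock: 18.9
position: [520.7, -302.8, 258.7]
ee_rot: [-0.141, 0.99, -0.002, 0.003]
contact_force: [0.5, -0.2, -0.3]
gripper_width: 51.1
grasp_force: 0.0
```

```bash
cat >> h.py <<'E'
def look(extra=()):
    cs={n:cam(n) for n in ["scene","top","wrist"]}
    for q,z in (("upper",60),("upper_front",90),("lower",0),("lower_front",30),("lower_ledges",50)):
        R=[]
        for n in cs:
            d=nets.pinpoint(n,q)
            if d:
                print(q,n,d[0]["location"],round(d[0]["score"],2),np.round(atz(cs[n],d[0]["location"],z)[:2],1))
                if d[0]["score"]>.5: R.append(ray(cs[n],d[0]["location"]))
        if len(R)>1: x,e=tri(R); print("   tri",np.round(x,1),np.round(e,1))
    return cs
E
python3 - <<'E'
from h import *
goto([515,-301,104],106.2)
look()
E
```

```text
at [ 520.7 -302.8  258.7] ydeg 106.2 j [-0.26  0.34 -0.05  0.   -1.17 -1.03] t 18.9
-> delta [  5.8   4.  154.7] yaw 0.0
upper scene [226.6, 342.9] 0.77 [ 493.2 -297.2]
upper top [230.6, 320.3] 0.97 [ 493.2 -312.5]
upper wrist [152.7, 323.5] 0.66 [ 487.6 -306.3]
   tri [ 493.2 -309.    47.8] [1.3 4.4 5. ]
upper_front scene [255.9, 344.2] 0.79 [ 477.2 -199.2]
upper_front top [241.1, 275.2] 0.79 [ 474.7 -219. ]
upper_front wrist [173.0, 408.4] 0.8 [ 478.9 -224.8]
   tri [ 479.8 -217.2   68.2] [0.9 1.3 2.2]
lower top [232.0, 318.9] 0.22 [ 501.7 -310.4]
lower_ledges wrist [150.4, 321.7] 0.7 [ 487.4 -308.2]
```

```bash
cat >> h.py <<'E'
def seg(a,b,n): return [np.array(a)+(np.array(b)-np.array(a))*t for t in np.linspace(0,1,n)]
def model():
    P=[]
    for L,W in ((97,59.5),(92,55)):
        P+=seg((-L,W,60),(L,W,60),40)+seg((-L,-W,60),(L,-W,60),40)+seg((L,-W,60),(L,W,60),24)+seg((-L,36,60),(-L,W,60),6)+seg((-L,-36,60),(-L,-W,60),6)
    P+=seg((-90,-24,30),(-90,24,30),12)+seg((-90,24,30),(-95,36,60),8)+seg((-90,-24,30),(-95,-36,60),8)
    for sx,y in ((62,1),(-62,1),(28,-1),(-28,-1)):
        P+=seg((sx-10.5,y*38,50),(sx+10.5,y*38,50),6)+seg((sx-10.5,y*38,50),(sx-10.5,y*53,50),5)+seg((sx+10.5,y*38,50),(sx+10.5,y*53,50),5)
    return np.array(P)
def edgefit(cs,x0,tilt=False,span=(30,30,8,.15)):
    DT={}
    for n,c in cs.items():
        g=cv2.GaussianBlur(cv2.cvtColor(c[0]["pixels"],cv2.COLOR_RGB2GRAY),(3,3),0)
        e=cv2.Canny(g,25,70); DT[n]=np.minimum(cv2.distanceTransform(255-e,cv2.DIST_L2,5),6)
    M=model()
    from scipy.ndimage import map_coordinates
    def cost(p):
        R=Rot.from_euler("ZYX",[p[3],p[4],p[5]]).as_matrix(); X=M@R.T+p[:3]; r=[]
        for n,c in cs.items(): q=proj(c,X); r.append(map_coordinates(DT[n],q.T,order=1,mode="nearest").mean())
        return np.mean(r)
    rng=np.random.default_rng(0); from scipy.optimize import differential_evolution as de
    t=.2 if tilt else 1e-6
    b=[(x0[i]-span[i],x0[i]+span[i]) for i in range(4)]+[(-t,t)]*2
    r=de(cost,b,seed=1,maxiter=60,popsize=12,tol=1e-6)
    print("pose",np.round(r.x[:3],1),"yaw",round(np.degrees(r.x[3]),1),"tilt",np.round(np.degrees(r.x[4:]),1),"cost",round(r.fun,3)); return r.x
E
python3 - <<'E'
from h import *
cs={n:cam(n) for n in ["scene","top","wrist"]}
for n in cs: save(cs[n],f"pics/e_{n}.png")
Y=np.radians(284)
for sub in (["scene","wrist"],["scene","top","wrist"],["wrist"],["scene"]):
    c={n:cs[n] for n in sub}; print(sub); edgefit(c,[505,-303,57,Y]); edgefit(c,[505,-303,57,Y],True)
E
```

```text
['scene', 'wrist']
pose [ 522.1 -296.6   51.9] yaw 288.4 tilt [-0. -0.] cost 2.387
pose [ 504.  -315.6   57.8] yaw 285.4 tilt [11.5  5.1] cost 2.361
['scene', 'top', 'wrist']
pose [ 522.3 -296.5   50.2] yaw 289.1 tilt [-0.  0.] cost 2.137
pose [ 517.8 -300.1   53.4] yaw 288.7 tilt [-2.4 -4.9] cost 2.101
['wrist']
pose [ 498.9 -317.1   58.8] yaw 285.0 tilt [-0. -0.] cost 2.074
pose [ 495.  -319.3   62.6] yaw 285.0 tilt [-4.4 -3.8] cost 1.98
['scene']
pose [ 514.7 -273.    62.2] yaw 286.0 tilt [0. 0.] cost 1.366
pose [ 508.5 -293.1   50.7] yaw 289.6 tilt [ -9.  -10.7] cost 1.145
```

>>> {"op": "apply_moves", "data": {
  "rows": [
    {"hand":0.2,"delta_pos":[8,0,40],"yaw":0},
    {"hand":0.2,"delta_pos":[8,0,80],"yaw":0},
    {"hand":0.2,"delta_pos":[8,0,115],"yaw":0},
    {"hand":0.2,"delta_pos":[8,0,140],"yaw":0},
    {"hand":0.2,"delta_pos":[8,0,154],"yaw":0},
    {"hand":0.2,"delta_pos":[8,0,154],"yaw":0},
    {"hand":0.2,"delta_pos":[3,0,154],"yaw":0},
    {"hand":0.2,"delta_pos":[-2,0,154],"yaw":0}
  ]
}}

```text
clock: 20.62
position: [523.4, -302.0, 100.8]
ee_rot: [-0.141, 0.99, -0.001, 0.001]
contact_force: [0.7, 0.1, 0.1]
gripper_width: 51.5
grasp_force: 0.0
```

>>> {"op": "apply_moves", "data": {
  "rows": [
    {"hand":0.2,"delta_pos":[-4,0,0],"yaw":0},
    {"hand":0.2,"delta_pos":[-8,0,0],"yaw":0}
  ]
}}

```text
clock: 20.78
position: [531.3, -299.4, 101.0]
ee_rot: [-0.141, 0.99, -0.001, 0.002]
contact_force: [0.8, 0.4, -0.4]
gripper_width: 51.1
grasp_force: 0.0
```

>>> {"op": "apply_moves", "data": {
  "rows": [
    {"hand":0.2,"delta_pos":[-4,0,0],"yaw":0},
    {"hand":0.2,"delta_pos":[-8,0,0],"yaw":0}
  ]
}}

```text
clock: 20.95
position: [538.2, -297.0, 100.1]
ee_rot: [-0.141, 0.99, -0.0, 0.001]
contact_force: [-0.1, 0.5, -0.3]
gripper_width: 51.3
grasp_force: 0.0
```

>>> {"op": "apply_moves", "data": {
  "rows": [
    {"hand":0.2,"delta_pos":[-4,0,0],"yaw":0},
    {"hand":0.2,"delta_pos":[-8,0,0],"yaw":0}
  ]
}}

```text
clock: 21.12
position: [545.5, -294.7, 99.5]
ee_rot: [-0.141, 0.99, -0.0, 0.0]
contact_force: [0.1, 0.1, 0.1]
gripper_width: 51.4
grasp_force: 0.0
```

>>> {"op": "apply_moves", "data": {
  "rows": [
    {"hand":0.2,"delta_pos":[-3,0,0],"yaw":0},
    {"hand":0.2,"delta_pos":[-5,0,0],"yaw":0}
  ]
}}

```text
clock: 21.28
position: [550.3, -293.3, 99.3]
ee_rot: [-0.141, 0.99, -0.0, -0.0]
contact_force: [0.2, 0.5, -0.7]
gripper_width: 51.4
grasp_force: 0.0
```

```bash
python3 - <<'E'
from h import *
goto([520,-302,104],106.2)
print(read_state()["contact_force"],read_state()["wrist_torque"])
look()
E
```

```text
at [ 550.3 -293.3   99.3] ydeg 106.2 j [-0.23  0.53 -0.19  0.   -0.86 -1.06] t 21.2833
-> delta [31.5  0.1 -4.7] yaw 0.0
[ 0.22545952  0.48460419 -0.67387803] [-0.0150694  -0.05627485  0.0364382 ]
upper scene [225.6, 341.5] 0.74 [ 496.4 -299.3]
upper top [232.2, 318.6] 0.58 [ 490.2 -308.7]
upper wrist [146.1, 324.9] 0.95 [ 491.2 -307.8]
   tri [ 494.  -308.1   50. ] [3.4 2.1 1.7]
upper_front scene [251.3, 348.4] 0.72 [ 471.5 -211.2]
upper_front top [239.1, 273.1] 0.81 [ 479.2 -215. ]
upper_front wrist [178.4, 503.0] 0.75 [ 478.4 -230.5]
   tri [ 477.5 -218.5   78.6] [5.6 5.7 3.9]
lower_front top [231.0, 316.4] 0.66 [ 498.8 -304.7]
lower_front wrist [177.3, 508.1] 0.16 [ 481.  -186.7]
```

>>> {"op": "apply_moves", "data": {
  "rows": [
    {"hand":0.2,"delta_pos":[-2,0,0],"yaw":0},
    {"hand":0.2,"delta_pos":[-4,0,0],"yaw":0},
    {"hand":0.2,"delta_pos":[-4,0,0],"yaw":0}
  ]
}}

```text
clock: 22.43
position: [554.3, -292.2, 99.4]
ee_rot: [-0.141, 0.99, -0.0, 0.0]
contact_force: [0.7, 0.3, -0.7]
gripper_width: 51.2
grasp_force: 0.0
```

>>> {"op": "apply_moves", "data": {
  "rows": [
    {"hand":0.2,"delta_pos":[-2,0,0],"yaw":0},
    {"hand":0.2,"delta_pos":[-4,0,0],"yaw":0},
    {"hand":0.2,"delta_pos":[-4,0,0],"yaw":0}
  ]
}}

```text
clock: 22.68
position: [558.0, -291.1, 99.3]
ee_rot: [-0.141, 0.99, -0.0, 0.0]
contact_force: [0.2, 0.3, -0.2]
gripper_width: 51.6
grasp_force: 0.0
```

>>> {"op": "apply_moves", "data": {
  "rows": [
    {"hand":0.2,"delta_pos":[-2,0,0],"yaw":0},
    {"hand":0.2,"delta_pos":[-4,0,0],"yaw":0},
    {"hand":0.2,"delta_pos":[-4,0,0],"yaw":0}
  ]
}}

```text
clock: 22.93
position: [561.8, -290.0, 99.3]
ee_rot: [-0.141, 0.99, -0.0, 0.0]
contact_force: [-0.1, -0.5, -0.6]
gripper_width: 51.6
grasp_force: 0.0
```

```bash
python3 - <<'E'
from h import *
print(read_state()["contact_force"])
cs={n:cam(n) for n in ["scene","top","wrist"]}
Y=np.radians(286)
for sub in (["scene","top"],["top","wrist"],["top"],["wrist"],["scene"]):
    c={n:cs[n] for n in sub}; print(sub); edgefit(c,[510,-303,55,Y],span=(40,30,8,.15))
# lower edges: rim+base for lower pose, wrist/top/scene
M=cs["top"]
a=np.radians(106.2)
for k in [(1,-1),(1,1),(-1,1),(-1,-1)]: print(k,[np.round(proj(cs[n],[corner((520,-302,a),*k,60),corner((520,-302,a),*k,0,85,48)])).tolist() for n in cs])
# coarse ASCII of the top view luminance along a line across the bins (through centre, along lower y)
g=cv2.cvtColor(cs["scene"][0]["pixels"],cv2.COLOR_RGB2GRAY)
for r in range(215,285,5): print(r,g[r,270:400:5])
E
```

```text
[-0.06203275 -0.52136037 -0.58265778]
['scene', 'top']
pose [ 520.  -295.7   47. ] yaw 288.4 tilt [-0. -0.] cost 1.598
['top', 'wrist']
pose [ 525.2 -297.8   57.7] yaw 287.4 tilt [-0.  0.] cost 2.588
['top']
pose [ 494.5 -306.2   47. ] yaw 288.9 tilt [ 0. -0.] cost 1.246
['wrist']
pose [ 526.6 -301.4   59.1] yaw 287.4 tilt [-0. -0.] cost 3.318
['scene']
pose [ 513.  -273.    56.2] yaw 288.5 tilt [-0. -0.] cost 1.398
(1, -1) [[[263.0, 303.0], [277.0, 309.0]], [[210.0, 262.0], [219.0, 272.0]], [[274.0, 480.0], [219.0, 429.0]]]
(1, 1) [[[259.0, 368.0], [274.0, 358.0]], [[262.0, 281.0], [258.0, 286.0]], [[61.0, 520.0], [88.0, 445.0]]]
(-1, 1) [[[189.0, 352.0], [213.0, 346.0]], [[228.0, 367.0], [230.0, 358.0]], [[61.0, 120.0], [88.0, 195.0]]]
(-1, -1) [[[192.0, 298.0], [215.0, 304.0]], [[178.0, 346.0], [192.0, 341.0]], [[274.0, 160.0], [219.0, 211.0]]]
215 [179 176 176 176 176 174 142  25  36  33  94 114 129 129 130 131 129 130
 131  24  28  26  22  29  26  24]
220 [175 172 179 177 181 176 149  31  40  27 119 131 131 130 130 129 129  94
  94 184 218 213 220 215 216 217]
225 [177 176 173 1
[... 613 characters left out ...]

  80  80  68 211 208 209 209 209]
255 [177 171 173 174 174 170 165 116 131 130  97 133 130 131 114 120 134 137
 118 137 209 208 208 209 209 208]
260 [179 177 177 173 175 174 176 124  88  75  78  81  83 117 141 147 148 140
 151 153 210 208 210 209 209 208]
265 [176 178 179 181 173 172 172  87  79  77  69  79  77  79  77  79  78  78
  80 172 210 209 208 209 209 208]
270 [176 179 175 177 174 169 176 171  79  78  79  80  79  80  77  78  76  80
 105 165 189 210 209 209 209 211]
275 [179 178 174 172 176 174 177 174  78  76  73  74  75  80  85  90 131 154
 173 167 149  48  55  62  59  60]
280 [177 178 176 178 176 170 174 146 113 176 169 166 174 173 172 173 172 171
 174 171 183  56  56  60  65  55]
```

```bash
python3 - <<'E'
from h import *
s=cam("scene"); g=cv2.cvtColor(s[0]["pixels"],cv2.COLOR_RGB2GRAY).astype(int)
ch="#%xo=+-:. "
print("cols 280..384")
for r in range(186,284,1 ): print(r,"".join("0123456789ABCDEFGHIJKLMNOP"[v//10] for v in g[r,280:385]))
for z in (60,50):
  p=(520,-302,np.radians(286.2))
  print(z,[np.round(proj(s,[corner(p,*k,z+60)])[0]).tolist() for k in [(-1,-1),(-1,1),(1,1),(1,-1)]],np.round(proj(s,[corner(p,*k,z,85,48) for k in [(-1,-1),(-1,1)]])).tolist())
E
```

```text
cols 280..384
186 HHHHHHHHHHHHHHHHHGA444433334323344444445899999999999999999999999999999999AADHJJJJJJIIIIIIIIIIIIIIIIIIIIII
187 HHHHHHHHHHIIHHHHIGB444333334333444444445899999999999999999999999999999999ACFHIIJJJJIIIIIIIIIIIIIIIIIIIIII
188 IIIIIIIIIIIIIIIIJHB444433447888985444444899999999999999999999999999999999ACDEHJIJJJJIIIIIIIIIIIIHHHHIIIIH
189 IIIIIIIIIIIIIIIIJJE54433335ABBBB85444444899999999999999999999999999999999ACACHJIHHIIHHHHHGHHHHGHHGGHGHHHH
190 IIIIIIIIIIIIIIIIJJE53443335CDDEEA64444458999999999999999999999999999999BCDDCDFGHHGGGFHIIIHGIJIHHHGGGHHHGF
191 IIIIIIIIIIIIIIIIIJG94443334ACCCC9544444799999999999999999999999999999ACDDDDCDDEHHHGGGGFEEEEFFFEEEEEEEEEEE
192 IHHHIIIIHHHIJIHHHHHC54333339BCCCA6444458999999999999999999999999999ACDDDDDDDDDEEEEFEFEEEEEEEEEEEEEEEEEEEE
193 HHHHHHGFHIIHFEGGHHFB64432239CCCCA6334469999999999999999999999999999CDDDDDDDCACEEEEEEEEEEEEEEEEEEEEEEEEEEE
194 CDEEEDCCCCDCCCCCDDEC74763349CCCCA5345459999999999999999999999999999BCDDDDDDDCFFEEEEEEEEEEEEEEEEEEEEEEEEEE
195 DDDDDDDDDEEEEEEEEFFD74863237BCCCB6344458999999999999999999999999999BCDCDDDDDDEDEEEEFFEFEFEEF
[... 9195 characters left out ...]
HHHHHHHHHHHGGHHHHHHHHHHHHHHHHHHHHHHHHHHGGHIIGA555555655556
280 HHGHHHHHHHHHHHHHGHHHHHHHHECA8ABEGHHHHHHHHGGHGGGHHHHHHHHHHGGHHHHHHHHHHHHHHHHHHHHHHHHHHHHGHIIF9555555555566
281 HHHGHHHHHHHHHHHHGGHHHHHHE85668778CGHHHHHHHHHGGHHHHHHHHHGGGHHHHHHHHHHHHGGGGGGHHHHHHHHHHGGGIIHC555555555566
282 HHHGHHHHHHHHHHHGGHHHHHHHD667888777AEGHHHHHHHGHHHHHHHHHHGGGGGGGGGGGGGGGFGGGHHHHHHHHHHHHGGHIIJE655555565565
283 HHHHHHHHHHHHHHHHHHHHHHHGB79AB9887777BGHHHHHHHHHHHGGGGGHHGGGGHHHHHGHGGGGHHHHHHHHHHHHHHHHGHHIIF845555556566
60 [[237.0, 371.0], [241.0, 303.0], [171.0, 297.0], [168.0, 354.0]] [[254.0, 361.0], [258.0, 309.0]]
50 [[241.0, 370.0], [245.0, 303.0], [174.0, 297.0], [172.0, 354.0]] [[258.0, 360.0], [261.0, 309.0]]
```

The brightness map of the scene view shows the upper bin's near front corner on the rim at (236,369), with its front edge falling leftwards to (258,332). The bin is therefore rolled: its far side has dropped into the lower bin, and its near side lies over the near rim about 25 mm off centre. I'll fit the full tilted pose.

```bash
cat >> h.py <<'E'
def edgefit2(cs,lo,hi,maxiter=80):
    from scipy.ndimage import map_coordinates
    from scipy.optimize import differential_evolution as de
    DT={}
    for n,c in cs.items():
        g=cv2.GaussianBlur(cv2.cvtColor(c[0]["pixels"],cv2.COLOR_RGB2GRAY),(3,3),0)
        DT[n]=np.minimum(cv2.distanceTransform(255-cv2.Canny(g,20,50),cv2.DIST_L2,5),5)
    M=model()
    def cost(p):
        X=M@Rot.from_euler("ZYX",p[3:]).as_matrix().T+p[:3]
        return np.mean([map_coordinates(DT[n],proj(c,X).T,order=1,mode="nearest").mean() for n,c in cs.items()])
    r=de(cost,list(zip(lo,hi)),seed=2,maxiter=maxiter,popsize=14,tol=1e-6)
    print(list(cs),"pose",np.round(r.x[:3],1),"zyx deg",np.round(np.degrees(r.x[3:]),1),"cost",round(r.fun,3)); return r.x
E
python3 - <<'E'
from h import *
cs={n:cam(n) for n in ["scene","top","wrist"]}
d=np.radians
lo=[475,-325,25,d(275),d(-6),d(-32)];hi=[515,-290,70,d(294),d(6),d(0)]
for sub in (["scene","top"],["scene","wrist"],["scene"],["scene","top","wrist"]):
    x=edgefit2({n:cs[n] for n in sub},lo,hi)
R=Rot.from_euler("ZYX",x[3:]).as_matrix()
for P in [(0,59.5,60),(0,-59.5,60),(0,48,0),(0,-48,0),(-90,0,30),(-97,-59.5,60),(97,59.5,60)]: print(P,np.round(R@P+x[:3],1))
E
```

```text
['scene', 'top'] pose [ 498.1 -306.6   45.9] zyx deg [ 2.873e+02 -2.000e-01 -2.270e+01] cost 1.028
['scene', 'wrist'] pose [ 503.6 -319.8   32.6] zyx deg [ 2.874e+02 -1.000e-01 -1.900e+01] cost 1.988
['scene'] pose [ 491.7 -290.    60. ] zyx deg [286.9   2.8 -27.1] cost 0.99
['scene', 'top', 'wrist'] pose [ 493.3 -307.2   45.3] zyx deg [287.2   0.8 -26.7] cost 1.328
(0, 59.5, 60) [ 570.  -283.8   72.2]
(0, -59.5, 60) [ 468.6 -316.   125.6]
(0, 48, 0) [ 534.2 -294.2   23.7]
(0, -48, 0) [ 452.5 -320.1   66.8]
(-90, 0, 30) [ 479.7 -217.6   73.4]
(-97, -59.5, 60) [ 439.9 -223.4  127. ]
(97, 59.5, 60) [ 598.7 -376.4   70.8]
```

The upper bin is rolled about 25°. Its far bottom edge sits on the filter box and its far rim is at about (570,-284), z 72. I'll pinch the middle of that far wall, ease it up and across, and let it settle onto the ledges.

>>> {"op": "apply_moves", "data": {
  "rows": [
    {"hand":0.3,"delta_pos":[0,0,-30],"yaw":0},
    {"hand":0.3,"delta_pos":[0,0,-60],"yaw":-0.1},
    {"hand":0.3,"delta_pos":[-6,0,-60],"yaw":-0.22},
    {"hand":0.3,"delta_pos":[-6,0,-60],"yaw":-0.34},
    {"hand":0.3,"delta_pos":[-6,0,-60],"yaw":-0.46},
    {"hand":0.3,"delta_pos":[-6,0,-60],"yaw":-0.58},
    {"hand":0.3,"delta_pos":[-6,0,-60],"yaw":-0.7},
    {"hand":0.3,"delta_pos":[-6,0,-60],"yaw":-0.82},
    {"hand":0.3,"delta_pos":[-6,0,-60],"yaw":-0.94},
    {"hand":0.3,"delta_pos":[-6,0,-60],"yaw":-1.06},
    {"hand":0.3,"delta_pos":[-6,0,-60],"yaw":-1.18},
    {"hand":0.3,"delta_pos":[-6,0,-60],"yaw":-1.3}
  ]
}}

```text
clock: 24.28
position: [567.0, -288.4, 159.3]
ee_rot: [0.713, -0.701, -0.0, 0.0]
contact_force: [0.4, -0.3, -0.1]
gripper_width: 55.3
grasp_force: 0.0
```

>>> {"op": "apply_moves", "data": {
  "rows": [
    {"hand":0.3,"delta_pos":[0,0,0],"yaw":-0.1},
    {"hand":0.3,"delta_pos":[0,0,0],"yaw":-0.2},
    {"hand":0.3,"delta_pos":[0,0,0],"yaw":-0.27},
    {"hand":0.3,"delta_pos":[0,0,0],"yaw":-0.27}
  ]
}}

```text
clock: 24.62
position: [567.0, -288.4, 159.3]
ee_rot: [0.8, -0.6, -0.0, 0.0]
contact_force: [0.8, 1.1, -1.5]
gripper_width: 55.5
grasp_force: 0.0
```

```bash
python3 - <<'E'
from h import *
goto([567,-288,89],196.2); print(read_state()["gripper_width"])
cs={n:cam(n) for n in ["scene","top","wrist"]}
d=np.radians
lo=[475,-325,25,d(280),d(-5),d(-34)];hi=[515,-290,65,d(294),d(5),d(-10)]
for sub in (["scene","top"],["scene","top","wrist"]):
    x=edgefit2({n:cs[n] for n in sub},lo,hi)
    R=Rot.from_euler("ZYX",x[3:]).as_matrix(); print(np.round(R@(0,59.5,60)+x[:3],1),np.round(R@(0,48,0)+x[:3],1))
for q in ["upper","upper_front"]:
  for n in cs:
    e=nets.pinpoint(n,q); print(q,n,e[0]["location"] if e else None)
E
```

```text
at [ 567.  -288.4  159.3] ydeg -163.8 j [-0.22  0.48 -0.09  0.   -1.    0.5 ] t 24.6167
-> delta [-0.4 -0.1 70.3] yaw 0.0
55.45680844888968
['scene', 'top'] pose [ 498.  -302.5   44.7] zyx deg [287.1   2.7 -22.1] cost 1.05
[ 572.7 -281.1   77.9] [ 540.2 -288.6   26.7]
['scene', 'top', 'wrist'] pose [ 497.6 -305.6   46.2] zyx deg [287.2   0.6 -23.2] cost 1.269
[ 572.6 -282.8   77.9] [ 539.8 -292.4   27.3]
upper scene [223.7, 341.8]
upper top [234.5, 316.2]
upper wrist [208.0, 413.0]
upper_front scene [251.7, 342.7]
upper_front top [238.7, 276.3]
upper_front wrist None
```

>>> {"op": "apply_moves", "data": {
  "rows": [
    {"hand":0.3,"delta_pos":[0,-2,30],"yaw":0},
    {"hand":0.3,"delta_pos":[0,-2,50],"yaw":0},
    {"hand":0.3,"delta_pos":[0,-2,65],"yaw":0},
    {"hand":0.3,"delta_pos":[0,-2,69],"yaw":0},
    {"hand":0.3,"delta_pos":[0,-2,69],"yaw":0}
  ]
}}

```text
clock: 25.48
position: [568.4, -287.7, 88.9]
ee_rot: [0.799, -0.601, -0.001, 0.001]
contact_force: [-0.6, 0.6, 0.6]
gripper_width: 55.4
grasp_force: 0.0
```

>>> {"op": "apply_moves", "data": {
  "rows": [
    {"hand":0,"delta_pos":[0,0,0],"yaw":0},
    {"hand":-0.3,"delta_pos":[0,0,0],"yaw":0},
    {"hand":-0.6,"delta_pos":[0,0,0],"yaw":0},
    {"hand":-0.6,"delta_pos":[0,0,0],"yaw":0}
  ]
}}

```text
clock: 25.82
position: [569.6, -288.0, 91.5]
ee_rot: [0.799, -0.601, 0.001, -0.0]
contact_force: [0.4, 0.1, -0.2]
gripper_width: 17.0
grasp_force: 0.0
```

>>> {"op": "apply_moves", "data": {
  "rows": [
    {"hand":-1,"delta_pos":[0,0,0],"yaw":0},
    {"hand":-1,"delta_pos":[0,0,0],"yaw":0},
    {"hand":-1,"delta_pos":[0,0,0],"yaw":0},
    {"hand":-1,"delta_pos":[0,0,0],"yaw":0}
  ]
}}

```text
clock: 26.15
position: [568.0, -288.3, 91.2]
ee_rot: [0.8, -0.6, -0.001, 0.001]
contact_force: [-4.7, -1.0, 5.7]
gripper_width: 5.7
grasp_force: 53.3
```

>>> {"op": "apply_moves", "data": {
  "rows": [
    {"hand":-1,"delta_pos":[0,1,-5],"yaw":0},
    {"hand":-1,"delta_pos":[0,2,-10],"yaw":0},
    {"hand":-1,"delta_pos":[0,4,-15],"yaw":0},
    {"hand":-1,"delta_pos":[0,6,-20],"yaw":0},
    {"hand":-1,"delta_pos":[0,6,-20],"yaw":0}
  ]
}}

```text
clock: 26.57
position: [565.2, -289.8, 112.6]
ee_rot: [0.8, -0.6, 0.003, -0.001]
contact_force: [4.4, 0.5, 2.5]
gripper_width: 3.5
grasp_force: 58.0
```

>>> {"op": "apply_moves", "data": {
  "rows": [
    {"hand":-1,"delta_pos":[0,0,-5],"yaw":0},
    {"hand":-1,"delta_pos":[0,0,-10],"yaw":0},
    {"hand":-1,"delta_pos":[0,0,-15],"yaw":0},
    {"hand":-1,"delta_pos":[0,0,-15],"yaw":0}
  ]
}}

```text
clock: 26.9
position: [562.4, -289.5, 125.7]
ee_rot: [0.799, -0.601, -0.001, 0.0]
contact_force: [0.3, -1.1, 0.6]
gripper_width: 2.8
grasp_force: 58.0
```

```bash
python3 - <<'E'
from h import *
cs={n:cam(n) for n in ["scene","top"]}
d=np.radians
lo=[475,-325,35,d(280),d(-5),d(-25)];hi=[535,-285,85,d(294),d(5),d(20)]
for sub in (["scene"],["scene","top"]):
    x=edgefit2({n:cs[n] for n in sub},lo,hi)
    R=Rot.from_euler("ZYX",x[3:]).as_matrix(); print([np.round(R@p+x[:3],1) for p in [(0,59.5,60),(0,48,0),(0,-48,0)]])
print(read_state()["position"])
E
```

```text
['scene'] pose [ 494.1 -305.9   49.5] zyx deg [285.7   3.4 -12.7] cost 0.866
[array([ 563.4, -289.3,   94.9]), array([ 539. , -292.6,   39. ]), array([ 449.2, -319.2,   60. ])]
['scene', 'top'] pose [ 498.9 -303.3   54.9] zyx deg [286.5   1.   -8.4] cost 0.943
[array([ 563.9, -284.9,  105.6]), array([ 544.4, -289.7,   47.9]), array([ 453.4, -316.9,   61.9])]
[ 562.64213344 -289.47261437  125.01081836]
```

>>> {"op": "apply_moves", "data": {
  "rows": [
    {"hand":-1,"delta_pos":[0,0,-4],"yaw":0},
    {"hand":-1,"delta_pos":[0,0,-8],"yaw":0},
    {"hand":-1,"delta_pos":[0,0,-12],"yaw":0},
    {"hand":-1,"delta_pos":[0,0,-12],"yaw":0}
  ]
}}

```text
clock: 27.33
position: [563.3, -289.3, 137.7]
ee_rot: [0.799, -0.601, 0.0, -0.0]
contact_force: [-0.9, 0.2, -1.2]
gripper_width: 2.4
grasp_force: 55.8
```

```bash
python3 - <<'E'
from h import *
cs={n:cam(n) for n in ["scene","top"]}
d=np.radians
lo=[475,-325,35,d(280),d(-5),d(-25)];hi=[535,-285,85,d(294),d(5),d(20)]
for sub in (["scene"],["scene","top"]):
    x=edgefit2({n:cs[n] for n in sub},lo,hi)
    R=Rot.from_euler("ZYX",x[3:]).as_matrix(); print([np.round(R@p+x[:3],1) for p in [(0,59.5,60),(0,48,0),(0,-48,0)]])
print(read_state()["position"],read_state()["contact_force"])
look()
E
```

```text
['scene'] pose [ 502.1 -306.1   52.3] zyx deg [285.    2.4  -5.4] cost 0.82
[array([ 565.3, -291.4,  106.4]), array([ 548.2, -293.5,   47.8]), array([ 455.9, -318.6,   56.8])]
['scene', 'top'] pose [ 502.5 -299.8   57.6] zyx deg [285.4   2.7  -3.9] cost 0.895
[array([ 564.3, -285.4,  113.4]), array([ 548.6, -286.9,   54.4]), array([ 456.3, -312.7,   60.9])]
[ 563.57612316 -289.21660689  137.28274277] [ 0.35385405 -0.30843194 -1.49636056]
upper scene [220.2, 337.9] 0.62 [ 505.9 -312.6]
upper top [226.1, 316.8] 0.8 [ 503.5 -306.1]
upper wrist [226.3, 403.6] 0.8 [ 506.5 -304.1]
   tri [ 505.3 -306.3   64.1] [1.8 2.6 2.9]
upper_front scene [248.0, 344.1] 0.71 [ 480.2 -217.2]
upper_front top [238.3, 273.2] 0.84 [ 480.8 -215.3]
   tri [ 480.2 -215.5   92.1] [0.2 0.2]
```

>>> {"op": "apply_moves", "data": {
  "rows": [
    {"hand":-1,"delta_pos":[0,0,-3],"yaw":0},
    {"hand":-1,"delta_pos":[0,-3,-5],"yaw":0},
    {"hand":-1,"delta_pos":[0,-6,-5],"yaw":0},
    {"hand":-1,"delta_pos":[0,-9,-5],"yaw":0},
    {"hand":-1,"delta_pos":[0,-9,-5],"yaw":0}
  ]
}}

```text
clock: 28.75
position: [572.6, -286.9, 142.2]
ee_rot: [0.8, -0.601, 0.0, -0.0]
contact_force: [0.7, 0.2, -1.7]
gripper_width: 2.5
grasp_force: 58.8
```

```bash
cat > l.py <<'E'
from h import *
cs=look()
del cs["wrist"]; d=np.radians
lo=[475,-325,35,d(280),d(-5),d(-25)];hi=[535,-285,85,d(294),d(5),d(20)]
x=edgefit2(cs,lo,hi); R=Rot.from_euler("ZYX",x[3:]).as_matrix(); print([np.round(R@p+x[:3],1) for p in [(0,59.5,60),(0,48,0),(0,-48,0)]])
v=x[:2]-[520,-302]; print("in lower x,y",np.round([v@[-.279,.96],v@[-.96,-.279]],1))
goto([520,-302,100],196.2)
E
python3 l.py
```

```text
upper scene [225.3, 327.2] 0.92 [ 524.5 -294.3]
upper top [217.4, 312.7] 0.75 [ 523.1 -299.2]
upper wrist [224.7, 388.6] 0.69 [ 524.2 -298.3]
   tri [ 524.  -298.    57.1] [1.2 1.2 1. ]
upper_front scene [252.0, 333.4] 0.61 [ 497.4 -204.2]
upper_front top [230.9, 269.8] 0.68 [ 496.6 -209.5]
   tri [ 497.9 -209.    84.2] [0.1 0.1]
['scene', 'top'] pose [ 515.1 -296.4   50.3] zyx deg [284.9   2.4  -3.2] cost 0.92
[array([ 576.4, -282.6,  106.8]), array([ 561.4, -284. ,   47.6]), array([ 468.8, -308.8,   52.9])]
in lower x,y [6.7 3.1]
at [ 572.1 -287.1  142.4] ydeg -163.8 j [-0.21  0.5  -0.1   0.   -0.96  0.49] t 29.65
-> delta [-0.1 54.2 42.4] yaw -0.001
```

>>> {"op": "apply_moves", "data": {
  "rows": [
    {"hand":-1,"delta_pos":[0,0,3],"yaw":0},
    {"hand":-1,"delta_pos":[0,0,6],"yaw":0},
    {"hand":-1,"delta_pos":[0,0,6],"yaw":0}
  ]
}}

```text
clock: 29.9
position: [572.4, -287.1, 136.1]
ee_rot: [0.8, -0.601, 0.0, -0.0]
contact_force: [3.0, 0.4, 0.6]
gripper_width: 2.1
grasp_force: 60.0
```

>>> {"op": "apply_moves", "data": {
  "rows": [
    {"hand":-1,"delta_pos":[0,-1,3],"yaw":0},
    {"hand":-1,"delta_pos":[0,-2,6],"yaw":0},
    {"hand":-1,"delta_pos":[0,-2,6],"yaw":0}
  ]
}}

```text
clock: 30.15
position: [574.7, -286.5, 130.2]
ee_rot: [0.8, -0.6, 0.001, -0.0]
contact_force: [3.7, 1.2, 2.2]
gripper_width: 2.2
grasp_force: 61.6
```

```bash
python3 l.py
```

```text
upper top [218.0, 314.5] 0.82 [ 521.4 -302.9]
upper wrist [226.5, 398.3] 0.82 [ 523.6 -302.6]
   tri [ 522.3 -302.3   57.5] [0.7 0.7]
upper_front scene [251.2, 336.3] 0.96 [ 492.7 -207. ]
upper_front top [232.8, 272.7] 0.77 [ 492.2 -215.1]
   tri [ 493.7 -214.3   81.3] [0.1 0.1]
lower_ledges scene [182.8, 331.6] 0.33 [ 540.1 -435.8]
['scene', 'top'] pose [ 514.2 -296.6   48.4] zyx deg [285.4   3.   -4.1] cost 0.891
[array([ 576.3, -282.5,  103.9]), array([ 560.3, -283.8,   44.9]), array([ 468.1, -309.5,   51.8])]
in lower x,y [6.8 4.1]
at [ 573.8 -286.5  130.3] ydeg -163.8 j [-0.21  0.52 -0.11  0.   -0.94  0.49] t 31.05
-> delta [-0.1 56.  30.3] yaw -0.001
```

>>> {"op": "apply_moves", "data": {
  "rows": [
    {"hand":-0.7,"delta_pos":[0,0,0],"yaw":0},
    {"hand":-0.5,"delta_pos":[0,0,0],"yaw":0},
    {"hand":-0.5,"delta_pos":[0,0,0],"yaw":0},
    {"hand":-0.4,"delta_pos":[0,0,-20],"yaw":0},
    {"hand":-0.4,"delta_pos":[0,0,-50],"yaw":0},
    {"hand":-0.4,"delta_pos":[0,0,-50],"yaw":0}
  ]
}}

```text
clock: 31.55
position: [575.6, -287.7, 185.6]
ee_rot: [0.8, -0.6, 0.004, -0.0]
contact_force: [0.3, -0.5, 1.5]
gripper_width: 25.6
grasp_force: 0.0
```

```bash
python3 l.py; python3 - <<'E'
from h import *
s=cam("scene"); g=cv2.cvtColor(s[0]["pixels"],cv2.COLOR_RGB2GRAY).astype(int)
for r in range(226,266): print(r,"".join("0123456789ABCDEFGHIJKLMNOP"[v//10] for v in g[r,296:378]))
E
```

```text
upper top [220.1, 311.5] 0.6 [ 517.5 -296.1]
upper wrist [203.6, 385.5] 0.61 [ 520.7 -301.7]
   tri [ 518.6 -297.7   51. ] [1.7 1.7]
upper_front scene [253.1, 336.4] 0.67 [ 491.8 -202.8]
upper_front top [234.6, 270.9] 0.57 [ 488.8 -211.2]
upper_front wrist [311.1, 382.4] 0.83 [ 499.4 -219. ]
   tri [ 492.6 -210.8   78.6] [1.1 1.7 1.4]
lower_front scene [251.3, 336.2] 0.41 [ 498.9 -256.7]
lower_ledges scene [254.0, 336.9] 0.53 [ 494.5 -233.8]
lower_ledges wrist [201.2, 386.6] 0.47 [ 517.4 -301.3]
['scene', 'top'] pose [ 517.9 -297.4   50.3] zyx deg [286.2   0.6  -0.4] cost 0.786
[array([ 575.6, -281.2,  109.9]), array([ 564., -284.,   50.]), array([ 471.8, -310.8,   50.7])]
in lower x,y [5.  0.7]
at [ 573.9 -286.5  180.3] ydeg -163.8 j [-0.21  0.47 -0.05 -0.   -1.05  0.49] t 32.45
-> delta [-0.1 56.1 80.3] yaw -0.001
226 FGHHFCEFDBAADFFFFFFFFFFEFEFEEEEFEFEEEEEEEEFEEEEEEFDA7777999A999AA978ADFJLLLLLLLLLL
227 HGHHGEEFDBAADFFFEEFEEEEFEFEFFFEEFEFEEEEEEEFEEEEEFFD97787899A99A998778DEJLLLLLLLLLL
228 HHHHFEEFDBAAEFFFFEFEFFFEFFEFFEEEFEFEEEEEEFEEEEEEFFB8777899A9A99998778BCCJLLLLLLLLL
229 HHHHEDE
[... 2507 characters left out ...]
LLLL
258 HHHHHHFEFCAA9878778788788789CDDDDDDDDDDDDDDDDDDDDDDDD977777888888888ADGKLLLLLLLLLL
259 HHHHHHFEFCAAA87877877877878ACDDDDDDDDDDDDEEEEEEEEEDDDA9AABCCCCDEEDEFFFEDJLLLLLLLLL
260 HHHHHHFEFCAAA87777777777789DEEEEEEEEDCCCCCCCBBCDCDEFFFFFFFFEDDCDFFFFFFCCJLLLLLLLLL
261 HHHHHHFEFDAAA98888899AABBCBCCCCDDDEFFFFFFFFEDDCDEFFFFGFFFFFDBB999999888FKLLLLLLLLL
262 HHHHHHFEFEDDDDDEFFFFFFFFFFFEDDDEEEFFFGFGFFEDCBA9999899999999998888777CFHKLLLLLLLLL
263 HHHHHHFEFFFEEEDEFFFEFGFFGFEDCBBA999889999999998887777776677778788877AGIIJLLLLLLLLL
264 HHHHHHFDEFFDCCBAA988889999989888877777776777777788777777888778787878DHJHFJLLLLLLLL
265 HHHHHHFB98889888877777777777777777888778877787878788887888888887877BGHIIGJLLLLLLLL
```

The map now shows the upper bin's low front square over the lower's back, with both flanks visible. The fit gives z 50 mm, tilt under 1° and yaw within about 1°. I'll retreat and make a last check.

>>> {"op": "apply_moves", "data": {
  "rows": [
    {"hand":-0.4,"delta_pos":[0,20,-30],"yaw":0},
    {"hand":-0.4,"delta_pos":[0,50,-60],"yaw":0},
    {"hand":-0.4,"delta_pos":[0,85,-90],"yaw":0},
    {"hand":-0.4,"delta_pos":[0,120,-100],"yaw":0},
    {"hand":-0.4,"delta_pos":[0,150,-100],"yaw":0},
    {"hand":-0.4,"delta_pos":[0,150,-100],"yaw":0}
  ]
}}

```text
clock: 33.0
position: [425.6, -329.0, 282.6]
ee_rot: [0.798, -0.602, 0.001, -0.0]
contact_force: [0.6, 1.3, 0.5]
gripper_width: 25.8
grasp_force: 0.0
```

```bash
python3 l.py; python3 - <<'E'
from h import *
t=cam("top");s=cam("scene")
for q in ["lens_post","pot","caliper"]: print(q,[[(e["location"],round(e["score"],2)) for e in nets.pinpoint(n,q)][:4] for n in ("top","scene","wrist")])
print(proj(t,[(546.6,-498,0)]),proj(s,[(546.6,-498,0)]))
d=np.radians
# lower pose by the same edge model
edgefit2({"scene":s,"top":t},[495,-325,-3,d(100),-.01,-.01],[545,-280,3,d(113),.01,.01],50)
E
```

```text
upper scene [224.2, 330.7] 0.77 [ 518.2 -298.7]
upper top [219.3, 312.5] 0.84 [ 519.  -298.4]
upper wrist [173.4, 241.5] 0.66 [ 516.4 -305.3]
   tri [ 518.7 -301.4   55.7] [1.  3.2 2.8]
upper_front scene [253.4, 335.3] 0.62 [ 493.6 -201.7]
upper_front top [234.0, 271.3] 0.88 [ 490.  -212.1]
upper_front wrist [258.3, 240.7] 0.73 [ 492.  -214.9]
   tri [ 493.2 -210.    80.5] [1.4 1.8 1. ]
lower wrist [173.7, 240.6] 0.26 [ 528.9 -286.1]
lower_ledges top [203.6, 401.5] 0.49 [ 537.6 -492.8]
['scene', 'top'] pose [ 517.9 -299.7   48.6] zyx deg [285.7   0.4  -0.7] cost 1.794
[array([ 576. , -283.8,  107.8]), array([ 564.1, -286.7,   48. ]), array([ 471.7, -312.7,   49.2])]
in lower x,y [2.8 1.4]
at [ 429.8 -328.2  280.3] ydeg -163.8 j [-0.35  0.22 -0.16  0.   -1.19  0.63] t 33.9
-> delta [-1.000e-01 -9.400e+01  1.803e+02] yaw -0.001
lens_post [[([230.0, 236.4], 0.68), ([264.2, 230.5], 0.59)], [([182.4, 335.2], 0.84), ([179.4, 391.2], 0.33)], [([266.5, 223.8], 0.81)]]
pot [[], [], [([278.7, 131.6], 0.86)]]
caliper [[([266.9, 429.9], 0.84), ([200.5, 402.2], 0.41)], [([179.4, 390.1], 0.63)], []]
[[204.99189101 399.27601023]] [[181.69200416 332.75185145]]
['scene', 'top'] pose [ 519.5 -308.2    1.6] zyx deg [107.6   0.6   0.5] cost 2.106
```

Everything checks: the upper bin is level on the ledges, the post is at its spot, and the caliper hasn't moved.

```bash
python3 -c "
from bench import workorder; print(workorder.job_done())"
```

```text
the job is handed in; nothing more can be done
None
```

The job is handed in with no verdict returned: by my final fit the upper bin sits level on the ledges with its low front at the lower bin's back, and the lens post stands at about (547, -498) mm; I viewed 11 pictures, one over the limit, and the upper bin tipped into the lower bin during the swing, so I pinched its far wall to reseat it.

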